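# Clear, load and lock the delivery carrier, then zero the order tally

### The arm

A 6-joint arm with a two-finger parallel gripper is mounted at the origin on the work surface. World frame = base frame: x ahead of the robot, y to its left, z up, the work surface at z = 0. Lengths are in mm, angles in rad, forces in N, time in s.
With the tool pointing down it reaches from about 275 to 750 mm from the base axis. Payload 10.2 kg.
Tool frame: the origin (TCP) lies at the very end of the fingers, on their centre line; the grasp point (between the pads) lies 19 mm behind it; y points along the fingers, x is the direction in which the jaws open and shut, and the axes are right-handed (so a half turn about y gives the same grasp; the last joint's range is limited). The gripper opens to 85 mm and grips with 20 to 120 N. Pads are 22 mm wide; open, the fingers measure 114 mm over their backs; the gripper's body (76 mm by 85 mm) begins 54 mm behind the grasp point. The pads swing forward as they close: fully open they stand 13 mm farther back than shut.
Start: joints at [0.979, 0.313, 1.498, -0, 1.331, -0.223], TCP at [189.273, 489.701, 231.294] pointing down, gripper open.
Joint ranges: [-2.94, 2.94], [-0.97, 2.17], [0.19, 2.56], [-1.23, 4.37], [0.02, 3.11], [-2.88, 2.88]. Speed limits (rad/s): [2.39, 2.39, 3.01, 3.14, 3.14, 3.14].

### API

Orientations are given as a unit quaternion [w, x, y, z].
In Python, from rig import telemetry, imaging, ctrl gives the robot as it stands.
- The arm moves only by the shell command python3 -m handwheel 'ROWS' [FORCE]. ROWS is JSON, a list of rows, each an object with "delta_pos": the shift along the tool's x, y, z in cm, a list of three; "twist": the turn, a rotation vector about the tool's x, y, z in rad, a list of three; "jaw": the opening, from 0 (shut) to 1 (fully open). A call has exactly 10 rows; each row is the pose to reach, as a shift and turn from the pose commanded when the call began, along the tool's axes at that moment; what a row does not reach only later rows make up. A row lasts 1/12 s, in which the tool goes at most 41.7 mm and 7.16 degrees, less where a joint would pass 70% of its speed; a pose out of reach is approached as far as the arm can. A call with a gripper value outside its range is refused whole. The fingers move at their own pace and stop on an object; FORCE is the grip in N (left out, the last holds). Time passes only in rows, so rows that repeat a pose let the fingers close, or fill a call up. It gives the time, the measured TCP pose, the force and the opening at its end, in the units of the state.
- telemetry.sense(): the state, without advancing time (a new reading comes with each control period).
- imaging.capture(name): name is "scene" or "side" or "wrist"; returns a dict with "frame" (400x640x3 uint8, red, green, blue), "z_map" (400x640 float32, mm along the optical axis (not along the pixel's ray), 0 where there is no reading), "fx", "fy", "cx", "cy" (pixels), "rvec" (rotation vector, rad) and "tvec" (3), from world to camera coordinates, as OpenCV has them. Camera axes: x right, y down, z forward; pixel columns grow to the right and rows downward; lengths in mm; the calibration is good to about 2 mm. The wrist camera is an equidistant fisheye: a pixel r from the principal point sees the ray r / f radians off the axis. A picture is of the moment at which its call begins.
- ctrl.finish_job(): hands the job in, once; it reports no verdict.
The state is a dict: "time_s": time; "joints": joint angles; "dq": joint speeds; "tau": joint torques, N m; "eef_pos": TCP position; "ee_rot": TCP orientation; "force": force on the tool from outside, world axes, zero at the start; "wrist_torque": the same for the moment, N m; "grip_width": opening from 0.0 (shut) to 1.0 (fully open).
Only numpy, scipy, OpenCV 4.12 (cv2) and the standard library are available. Lean on these libraries where they do the work, as an engineer would, in place of code of your own. Each camera call takes 0.05 s, during which the arm holds its last target.

### The job

Get the green delivery carrier ready for the next run: turn the red knob until the hold-down bar clicks past its detent and lies fully open, take the empty blue cups out of the carrier and put them in the yellow basket, and stand every lidded white tub upright in a carrier pocket of its own. Only then turn the red knob back until the bar clicks fully shut over the tubs, and have the order tally's black knob turned back to its zero stop before you finish. Leave the bowl stack, the bottle and the canister where they stand.

Things in the scene. Friction and masses are not known exactly. Their poses are not given: they have to be found in the camera images.
- carrier: packing carrier fixed to the counter: aluminium plate 166 (x) x 186 (y) mm with low green walls forming 2 x 2 pockets, each 66 x 66 mm inside, centres 80 mm apart in x and 100 mm in y; pocket floor 8 mm, wall tops 22 mm above the counter. Origin: middle of its underside; x points to the bar's steel post (post axis at x = 130 mm)
- pocket_1 (a point): middle of the floor of a carrier pocket (carrier x -40, y 50, z 8 mm); axes as the carrier
- pocket_2 (a point): middle of the floor of a carrier pocket (carrier x -40, y -50, z 8 mm); axes as the carrier
- pocket_3 (a point): middle of the floor of a carrier pocket (carrier x 40, y 50, z 8 mm); axes as the carrier
- pocket_4 (a point): middle of the floor of a carrier pocket (carrier x 40, y -50, z 8 mm); axes as the carrier
- bar (a joint): angle of the hold-down bar (rad), turned by the red knob on it. 0 = closed (bar along carrier -x between the pocket columns, over the inner edges of what stands there); grows clockwise seen from above; 1.5 = fully open (bar along carrier +y, beyond the pockets). Stops at both ends; between them a sprung detent (0.17 N m, crest at 0.75) throws the bar on once past it, else back
- bar_grip (a point): on the post axis, at the height to grip the bar's red knob: a fin 44 long x 14 thick x 32 mm tall, long side along the bar; this point is 8 mm below its top, 116 mm above the counter. The steel bar below is 66 mm wide, reaches 190 mm from the axis, and lies 78 to 83 mm above the counter. The point's x axis points away from the bar's tip (carrier +x when closed) and turns with it
- tub_1: full lidded dessert tub, white foam with an orange rim lid (some tubs may be absent): foot 50 mm wide, tapering wider up to a straight rim band 62 mm in diameter from 44 to 64 mm above its foot, 64 mm tall, about 0.18 kg. Origin: centre of its foot; z up. Grip it by the rim band
- tub_2: full lidded dessert tub, white foam with an orange rim lid (some tubs may be absent): foot 50 mm wide, tapering wider up to a straight rim band 62 mm in diameter from 44 to 64 mm above its foot, 64 mm tall, about 0.18 kg. Origin: centre of its foot; z up. Grip it by the rim band
- tub_3: full lidded dessert tub, white foam with an orange rim lid (some tubs may be absent): foot 50 mm wide, tapering wider up to a straight rim band 62 mm in diameter from 44 to 64 mm above its foot, 64 mm tall, about 0.18 kg. Origin: centre of its foot; z up. Grip it by the rim band
- tub_4: full lidded dessert tub, white foam with an orange rim lid (some tubs may be absent): foot 50 mm wide, tapering wider up to a straight rim band 62 mm in diameter from 44 to 64 mm above its foot, 64 mm tall, about 0.18 kg. Origin: centre of its foot; z up. Grip it by the rim band
- cup_1: empty returned blue cup, open at the top, left in a pocket of the carrier (most are absent): foot 50 mm, straight rim band 62 mm in diameter from 44 to 64 mm above its foot, 64 mm tall, about 0.06 kg. Origin: centre of its foot; z up. Grip it by the outside of the rim band
- cup_2: empty returned blue cup, open at the top, left in a pocket of the carrier (most are absent): foot 50 mm, straight rim band 62 mm in diameter from 44 to 64 mm above its foot, 64 mm tall, about 0.06 kg. Origin: centre of its foot; z up. Grip it by the outside of the rim band
- cup_3: empty returned blue cup, open at the top, left in a pocket of the carrier (most are absent): foot 50 mm, straight rim band 62 mm in diameter from 44 to 64 mm above its foot, 64 mm tall, about 0.06 kg. Origin: centre of its foot; z up. Grip it by the outside of the rim band
- cup_4: empty returned blue cup, open at the top, left in a pocket of the carrier (most are absent): foot 50 mm, straight rim band 62 mm in diameter from 44 to 64 mm above its foot, 64 mm tall, about 0.06 kg. Origin: centre of its foot; z up. Grip it by the outside of the rim band
- basket: yellow returns basket, fixed: open box 210 (x) x 164 (y) mm outside, walls 4 mm thick and 45 mm tall, floor 4 mm. Origin: middle of its underside
- tally_box: order tally: grey box 100 x 100 x 36 mm, fixed, with a white dial and a black pointer knob on top. Origin: middle of its underside; the red zero mark is on its -x side
- tally (a joint): angle of the tally's pointer knob (rad): 0 = at its zero stop (pointer at the red mark), grows clockwise seen from above to 2.6; stays where it is left (friction 0.04 N m)
- tally_grip (a point): point on the tally knob's axis at the height to grip it: a finger bar 40 long x 14 thick x 32 mm tall, this point 7 mm below its top and 73 mm above the counter. The point's x axis runs along the finger bar and turns with it; the white pointer line is on its -x end
- bowl_stack: bystander: stack of upturned white foam bowls, 92 mm wide, 150 mm tall; origin at the middle of its underside
- sauce_bottle: bystander: white bottle with red cap, 58 mm wide, 150 mm tall; origin at the middle of its underside
- canister: bystander: terracotta-coloured canister with grey lid, 106 mm wide, 112 mm tall; origin at the middle of its underside
Not all that is in view belongs to the job. What is shaped like the tub_4 but brown or turquoise is not meant.

How it is judged (in metres and radians):
On the way, in this order (a step that is already met when the one before it is completed fails the run):
1. the hold-down bar is fully open (value of joint bar above 1.35 rad), for 0.2 s.
2. with the bar open, every blue cup is in the basket and every lidded tub stands in a carrier pocket (value of joint bar above 1.35 rad and x of tub_1 in the frame of carrier between -0.08 and 0.08 m and y of tub_1 in the frame of carrier between -0.09 and 0.09 m and z of tub_1 in the frame of carrier between -0.01 and 0.015 m and angle between each of tub_1, tub_2, tub_3, tub_4's own z axis and vertical below 0.15 rad and x of tub_2 in the frame of carrier between -0.08 and 0.08 m and y of tub_2 in the frame of carrier between -0.09 and 0.09 m and z of tub_2 in the frame of carrier between -0.01 and 0.015 m and x of tub_3 in the frame of carrier between -0.08 and 0.08 m and y of tub_3 in the frame of carrier between -0.09 and 0.09 m and z of tub_3 in the frame of carrier between -0.01 and 0.015 m and x of tub_4 in the frame of carrier between -0.08 and 0.08 m and y of tub_4 in the frame of carrier between -0.09 and 0.09 m and z of tub_4 in the frame of carrier between -0.01 and 0.015 m and x of cup_1 in the frame of basket between -0.1 and 0.1 m and y of cup_1 in the frame of basket between -0.077 and 0.077 m and z of cup_1 in the frame of basket between -0.01 and 0.05 m and x of cup_2 in the frame of basket between -0.1 and 0.1 m and y of cup_2 in the frame of basket between -0.077 and 0.077 m and z of cup_2 in the frame of basket between -0.01 and 0.05 m and x of cup_3 in the frame of basket between -0.1 and 0.1 m and y of cup_3 in the frame of basket between -0.077 and 0.077 m and z of cup_3 in the frame of basket between -0.01 and 0.05 m and x of cup_4 in the frame of basket between -0.1 and 0.1 m and y of cup_4 in the frame of basket between -0.077 and 0.077 m and z of cup_4 in the frame of basket between -0.01 and 0.05 m), for 0.2 s.
3. the hold-down bar is fully shut over them (value of joint bar below 0.12 rad), for 0.2 s.
At the end, for the whole second after the job is handed in: every tub upright (within 0.15 rad) on the floor of a carrier pocket; every blue cup inside the basket (foot under 50 mm above its underside); all at rest; bar shut (below 0.12 rad); tally at its zero stop (below 0.08 rad) (value of joint bar below 0.12 rad and value of joint tally below 0.08 rad and x of tub_1 in the frame of carrier between -0.08 and 0.08 m and y of tub_1 in the frame of carrier between -0.09 and 0.09 m and z of tub_1 in the frame of carrier between -0.01 and 0.015 m and angle between each of tub_1, tub_2, tub_3, tub_4's own z axis and vertical below 0.15 rad and x of tub_2 in the frame of carrier between -0.08 and 0.08 m and y of tub_2 in the frame of carrier between -0.09 and 0.09 m and z of tub_2 in the frame of carrier between -0.01 and 0.015 m and x of tub_3 in the frame of carrier between -0.08 and 0.08 m and y of tub_3 in the frame of carrier between -0.09 and 0.09 m and z of tub_3 in the frame of carrier between -0.01 and 0.015 m and x of tub_4 in the frame of carrier between -0.08 and 0.08 m and y of tub_4 in the frame of carrier between -0.09 and 0.09 m and z of tub_4 in the frame of carrier between -0.01 and 0.015 m and x of cup_1 in the frame of basket between -0.1 and 0.1 m and y of cup_1 in the frame of basket between -0.077 and 0.077 m and z of cup_1 in the frame of basket between -0.01 and 0.05 m and x of cup_2 in the frame of basket between -0.1 and 0.1 m and y of cup_2 in the frame of basket between -0.077 and 0.077 m and z of cup_2 in the frame of basket between -0.01 and 0.05 m and x of cup_3 in the frame of basket between -0.1 and 0.1 m and y of cup_3 in the frame of basket between -0.077 and 0.077 m and z of cup_3 in the frame of basket between -0.01 and 0.05 m and x of cup_4 in the frame of basket between -0.1 and 0.1 m and y of cup_4 in the frame of basket between -0.077 and 0.077 m and z of cup_4 in the frame of basket between -0.01 and 0.05 m and linear speed of each of tub_1, tub_2, tub_3, tub_4, cup_1, cup_2, cup_3, cup_4 below 0.02 m/s); the robot touches nothing.
It fails at once if the bowl stack is moved by more than 30 mm (distance of bowl_stack from where it was at the start of the episode above 0.03 m).
It fails at once if the sauce bottle is moved by more than 30 mm (distance of sauce_bottle from where it was at the start of the episode above 0.03 m).
It fails at once if the canister is moved by more than 30 mm (distance of canister from where it was at the start of the episode above 0.03 m).
Of tub_1, tub_2, tub_3, tub_4 only 3 to 4 are there at a start; the rules pass over those that are not, and their reading is None.
Of cup_1, cup_2, cup_3, cup_4 only 1 to 2 are there at a start; the rules pass over those that are not, and their reading is None.
At some moment in a run one of tub_1, tub_2, tub_3, tub_4 may be knocked a few centimetres aside while the robot is not near it.
Once in a run the grip may slacken for a moment while it holds something.
It also fails if it takes over 210 s, if anything falls off the work surface, if the arm or the gripper's body presses on something with over 40 N, if the wrist force passes 120 N, or if a joint passes its speed limit or range.

## Working session

There is one attempt and no reset: what is moved stays moved. The work goes in short steps, Python scripts to look and compute and a shell command to move; the robot and the scene stay as the last step left them, time stands still between calls to the robot, and variables do not carry over. Pictures are saved under pics/ and viewed, and the job is handed in when it is done.

```bash
ls; mkdir -p pics; python3 - <<'E'
from rig import telemetry, imaging, ctrl
import cv2
print(telemetry.sense())
for n in ("scene","side","wrist"):
    c=imaging.capture(n)
    cv2.imwrite(f"pics/{n}0.png",c["frame"][:,:,::-1])
    print(n,c["fx"],c["fy"],c["cx"],c["cy"],c["rvec"],c["tvec"])
E
```

```text
pics
{'time_s': 0.0, 'joints': array([ 9.78603171e-01,  3.13477576e-01,  1.49844163e+00,  2.26288833e-05,
        1.33098254e+00, -2.23428091e-01]), 'dq': array([-1.89790854e-04, -2.27291344e-03,  4.34682148e-04,  1.66867532e-05,
        4.97765068e-04,  1.13171890e-03]), 'tau': array([-3.76307153e-04, -4.12262678e+01, -2.59739166e+01, -2.16566427e-04,
        4.23388265e-03,  3.19953216e-06]), 'eef_pos': array([189.1187999 , 489.48361969, 230.71924828]), 'ee_rot': array([-0.58303214,  0.58335897,  0.39942028, -0.40028648]), 'force': array([-0.37511643, -0.62847013, -0.71242226]), 'wrist_torque': array([-0.03676249, -0.04672999,  0.00465945]), 'grip_width': 1.000130406713314}
scene 380.9491793365254 380.9491793365254 322.193492783702 195.47102561451777 [ 1.60162026  2.25115413 -0.61588879] [  98.7155055  -446.12926969 1450.21445295]
side 386.81923685790395 386.81923685790395 320.91789888863536 198.0321728968391 [ 2.27565705 -0.28151965  0.1290306 ] [-526.61426125  204.18637245 1092.67750342]
wrist 309.70691628693146 309.70691628693146 320.92502047067956 201.5220961829525 [-2.38033055 -1.63141406 -0.24301943] [-524.64167398  -37.49087796  379.83798519]
```

View pics/scene0.png

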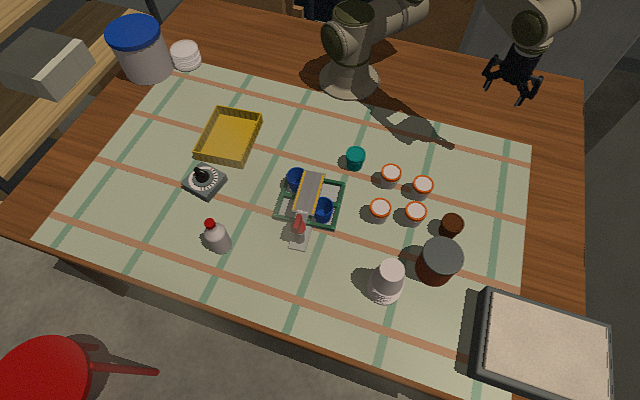

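View pics/side0.png

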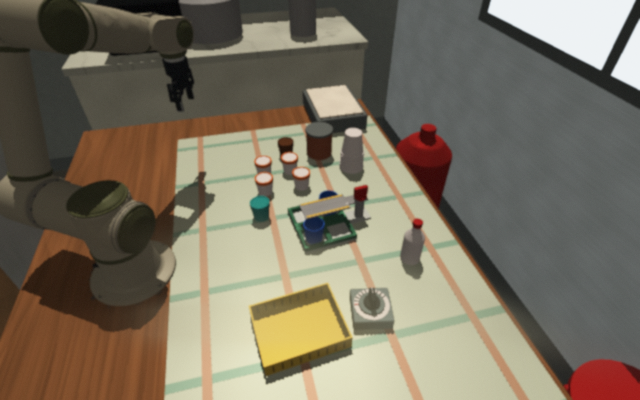

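View pics/wrist0.png

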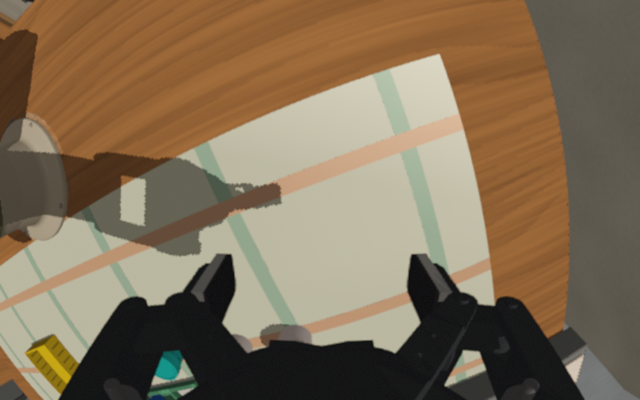

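```bash
cat > h.py <<'E'
from rig import telemetry, imaging, ctrl
import cv2, numpy as np
from scipy.spatial.transform import Rotation as R
def cap(n,save=None,crop=None,scale=1):
    c=imaging.capture(n)
    if save:
        f=c["frame"][:,:,::-1]
        if crop: f=f[crop[1]:crop[3],crop[0]:crop[2]]
        cv2.imwrite("pics/"+save,cv2.resize(f,None,fx=scale,fy=scale,interpolation=cv2.INTER_CUBIC))
    return c
def pts(c,fish=False):
    v,u=np.mgrid[0:400,0:640].astype(float)
    x=(u-c["cx"])/c["fx"];y=(v-c["cy"])/c["fy"]
    if fish:
        r=np.hypot(x,y)+1e-9; k=np.tan(np.minimum(r,1.5))/r; x=x*k;y=y*k
    z=c["z_map"].astype(float)
    P=np.stack([x*z,y*z,z],-1)
    Rm=R.from_rotvec(np.ravel(c["rvec"])).as_matrix()
    W=(P-np.ravel(c["tvec"]))@Rm
    W[z<=0]=np.nan
    return W
def hsv(c): return cv2.cvtColor(c["frame"],cv2.COLOR_RGB2HSV)
def comps(mask,minn=15):
    n,l,s,ce=cv2.connectedComponentsWithStats(mask.astype(np.uint8))
    return [(l==i,s[i],ce[i]) for i in range(1,n) if s[i][4]>=minn]
def state():
    s=telemetry.sense()
    q=s["ee_rot"];M=R.from_quat([q[1],q[2],q[3],q[0]]).as_matrix()
    return s,M
def rep():
    s,M=state()
    print("t",round(s["time_s"],2),"tcp",s["eef_pos"].round(1),"j",s["joints"].round(2),"F",s["force"].round(1),"g",round(s["grip_width"],3))
    print("axes x",M[:,0].round(3),"y",M[:,1].round(3),"z",M[:,2].round(3))
    return s,M
def circ(P):
    A=np.c_[2*P,np.ones(len(P))];b=(P**2).sum(1)
    s=np.linalg.lstsq(A,b,rcond=None)[0]
    return s[:2],np.sqrt(s[2]+s[0]**2+s[1]**2)
E
python3 - <<'E'
from h import *
rep()
for n in("scene","side"):
    c=cap(n);W=pts(c);H=hsv(c)
    h,s,v=[H[...,i].astype(int) for i in range(3)]
    g=np.isfinite(W[...,0])&(W[...,2]>-10)&(W[...,0]>250)&(W[...,0]<900)
    print(n)
    for name,m in dict(orange=((h<14)&(s>140)&(v>120)),white=(s<60)&(v>140)&(W[...,2]>45),blue=(h>105)&(h<130)&(s>120),green=(h>60)&(h<95)&(s>100),yellow=(h>18)&(h<32)&(s>130)&(v>60),red=((h<6)|(h>174))&(s>150)).items():
        for mm,st,ce in comps(m&g,20):
            P=W[mm]; print(name,st[4],ce.round(0),"min",np.percentile(P,3,0).round(0),"med",np.median(P,0).round(0),"max",np.percentile(P,97,0).round(0))
E
```

```text
t 0.15 tcp [189.2 489.5 230.9] j [ 0.98  0.31  1.5   0.    1.33 -0.22] F [ 0.3 -1.   0.9] g 0.998
axes x [ 0.36   0.933 -0.001] y [-0.001 -0.001 -1.   ] z [-0.933  0.36   0.   ]
scene
orange 28 [ 53. 154.] min [ 653. -842.   -4.] med [ 664. -823.   -1.] max [ 672. -798.    2.]
orange 31 [ 62. 156.] min [ 650. -813.   -4.] med [ 660. -783.   -2.] max [ 673. -770.    2.]
orange 44 [ 82. 166.] min [ 660. -718.   -4.] med [ 672. -697.   -2.] max [ 695. -679.    3.]
orange 25 [ 71. 167.] min [ 682. -747.   -6.] med [ 690. -727.   -1.] max [ 696. -711.    2.]
orange 83 [392. 171.] min [380. 229.  59.] med [408. 263.  62.] max [438. 287.  66.]
orange 90 [423. 183.] min [389. 330.  59.] med [419. 358.  62.] max [448. 387.  65.]
orange 98 [380. 207.] min [508. 230.  58.] med [543. 259.  62.] max [567. 287.  66.]
orange 103 [416. 210.] min [486. 328.  57.] med [515. 357.  62.] max [544. 385.  66.]
orange 26 [556. 212.] min [338. 753.  -5.] med [346. 767.  -2.] max [355. 780.   2.]
orange 64 [297. 221.] min [667.  57. 120.] med [687.  64. 123.] max [706.  69. 126.]
orange 70 [209. 222.] min [ 7
[... 4295 characters left out ...]
een 153 [335. 218.] min [565.  31.  15.] med [600.  48.  19.] max [630.  66.  22.]
green 32 [351. 231.] min [624. -38.  17.] med [635. -21.  20.] max [639.  11.  22.]
yellow 25 [328. 198.] min [558.  76.  42.] med [588.  81.  80.] max [613. 124.  83.]
yellow 66 [328. 211.] min [513.  12.  78.] med [567.  20.  81.] max [629.  27.  83.]
yellow 67 [287. 296.] min [ 356. -222.   36.] med [ 402. -217.   41.] max [ 439. -213.   45.]
yellow 4583 [298. 336.] min [ 316. -383.   -1.] med [ 407. -310.    3.] max [ 506. -235.   43.]
red 152 [360. 193.] min [663.  39.  86.] med [681.  52. 105.] max [698.  61. 122.]
red 66 [417. 223.] min [ 759. -159.  140.] med [ 769. -149.  147.] max [ 780. -136.  150.]
```

```bash
python3 - <<'E'
from h import *
cap("scene","s1.png",(160,90,480,310),2.5);cap("side","sd1.png",(220,110,460,380),2.2)
E
```

```text
(no output)
```

View pics/s1.png

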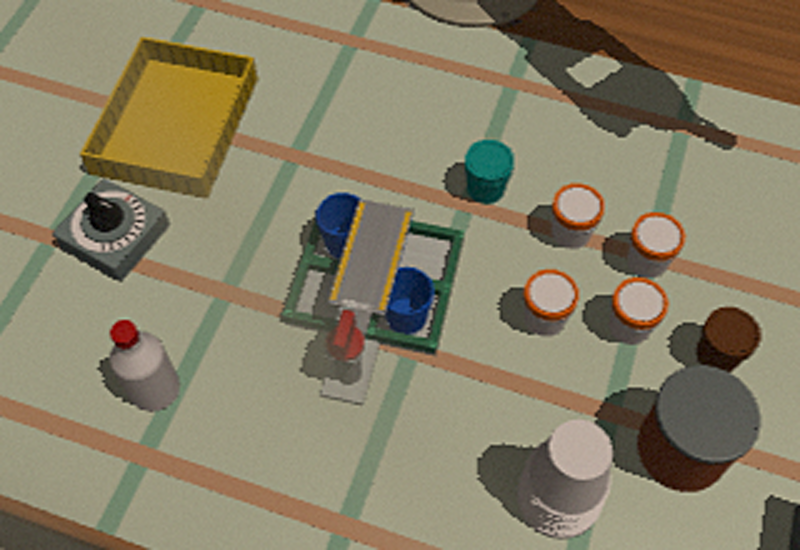

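View pics/sd1.png

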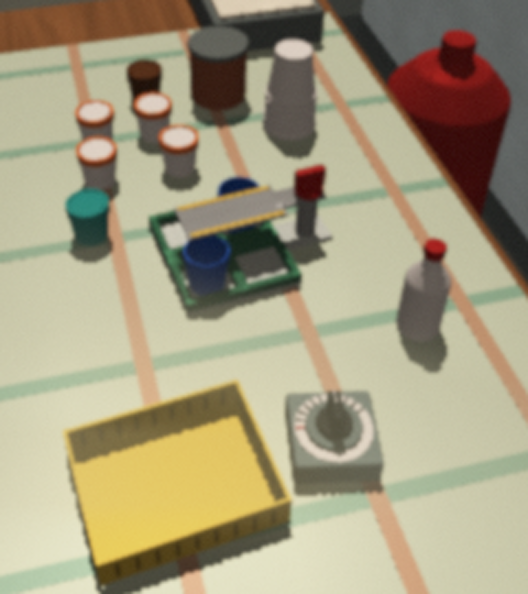

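```bash
python3 - <<'E'
from h import *
for n in("scene","side"):
    c=cap(n);W=pts(c);H=hsv(c)
    h,s,v=[H[...,i].astype(int) for i in range(3)]
    x,y,z=W[...,0],W[...,1],W[...,2]
    roi=(x>440)&(x<720)&(y>-80)&(y<180)
    print(n)
    m=roi&(h>55)&(h<100)&(s>70)&(z>15)&(z<27)
    P=W[m][:,:2].astype(np.float32); print("green",len(P),cv2.minAreaRect(P))
    m=roi&(z>75)&(z<88)
    P=W[m][:,:2].astype(np.float32); print("bar",len(P),cv2.minAreaRect(P), W[m][:,2].mean())
    m=roi&((h<8)|(h>172))&(s>120)&(z>114)
    P=W[m][:,:2].astype(np.float32); print("knobtop",len(P),P.mean(0),cv2.minAreaRect(P),cv2.fitLine(P,cv2.DIST_L2,0,.01,.01).ravel())
    for nm,cx,cy in(("t1",408,259),("t2",419,359),("t3",539,259),("t4",515,357),("c1",520,0),("c2",595,105)):
        m=(np.hypot(x-cx,y-cy)<45)&(z>(56 if nm[0]=='t' else 58))&(z<(74))
        if nm[0]=='c': m&=(h>100)&(h<130)&(s>110)
        P=W[m][:,:2].astype(np.float32);(a,r)=cv2.minEnclosingCircle(P);print(nm,len(P),a,r,P.mean(0))
    roi=(x>450)&(x<720)&(y<-150)&(y>-400)
    m=roi&(z>30)&(z<42)&(s<100)
    P=W[m][:,:2].astype(np.float32); print("tally",len(P),cv2.minAreaRect(P))
    m=roi&(z>66)&(z<86)
    P=W[m][:,:2].astype(np.float32); print("tknob",len(P),P.mean(0),cv2.minAreaRect(P) if len(P) else 0, np.median(W[m][:,2]))
    m=(x>250)&(x<550)&(y<-180)&(y>-420)&(h>15)&(h<35)&(s>110)&(z>36)
    P=W[m][:,:2].astype(np.float32); print("basket",len(P),cv2.minAreaRect(P))
cap("scene","tal.png",(170,150,240,210),10)
E
```

```text
scene
green 380 ((557.1296997070312, 48.97442626953125), (168.6665496826172, 183.7877197265625), 6.019135475158691)
bar 1099 ((599.7945556640625, 73.2337875366211), (211.0415802001953, 104.97736358642578), 6.742868423461914) 81.85457768920114
knobtop 74 [686.1845    63.268257] ((686.2907104492188, 62.92878723144531), (41.7857551574707, 13.051993370056152), 5.184247970581055) [9.9464554e-01 1.0334560e-01 6.8618439e+02 6.3268257e+01]
t1 292 (409.2200012207031, 258.1255187988281) 32.4801139831543 [409.96454 258.86014]
t2 309 (419.8616943359375, 359.7330627441406) 32.93409729003906 [420.49713 358.9971 ]
t3 342 (539.161865234375, 259.381103515625) 31.67034912109375 [539.93976 258.85324]
t4 345 (515.4906616210938, 357.1495056152344) 31.850204467773438 [516.97894 357.56558]
c1 93 (522.3248901367188, -6.388575077056885) 31.175931930541992 [521.5585   -15.637988]
c2 104 (595.7393188476562, 102.60961151123047) 31.729711532592773 [594.3456  109.36429]
tally 665 ((605.29443359375, -282.9234924316406), (102.58744049072266, 99.07582092285156), 78.69073486328125)
tknob 74 [ 606.79395 -281.1856 ] ((
[... 851 characters left out ...]
3828125, 252.0812225341797) 34.207218170166016 [533.84204 253.10254]
t4 148 (508.11199951171875, 352.04345703125) 34.919776916503906 [511.00537 350.03824]
c1 115 (516.5570678710938, -9.784894943237305) 32.385986328125 [520.1296   -12.928442]
c2 36 (591.7236328125, 113.34999084472656) 23.36419677734375 [593.5944  120.97283]
tally 1105 ((591.084716796875, -308.7060241699219), (146.01480102539062, 106.59342956542969), 76.62421417236328)
tknob 99 [ 597.96106 -290.88055] ((599.3494262695312, -289.0748291015625), (39.65556335449219, 14.28207778930664), 81.84100341796875) 77.0922935148658
basket 738 ((412.2926330566406, -294.95806884765625), (210.0303192138672, 167.68408203125), 5.3896331787109375)
```

View pics/tal.png

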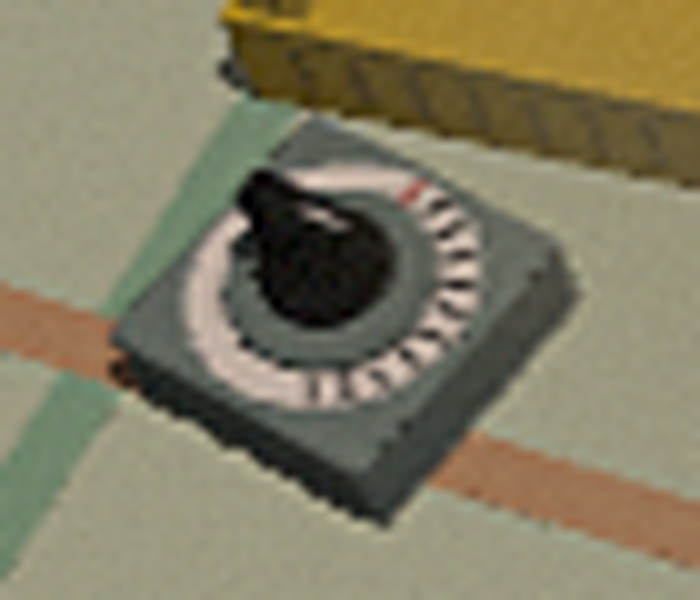

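```bash
cat > go.py <<'E'
import sys
from h import *
s,M=rep()
x,y,z,yaw=map(float,sys.argv[1:5])
yaw=np.deg2rad(yaw)
T=np.array([[np.cos(yaw),0,0],[np.sin(yaw),0,0],[0,-1,0]]).astype(float)
X=np.array([np.cos(yaw),np.sin(yaw),0]);Y=np.array([0,0,-1.]);Z=np.cross(X,Y)
D=np.c_[X,Y,Z]
d=M.T@(np.array([x,y,z])-s["eef_pos"])/10
print("yaw now",np.degrees(np.arctan2(M[1,0],M[0,0])).round(1),"delta_cm",d.round(2).tolist(),"twist",R.from_matrix(M.T@D).as_rotvec().round(3).tolist())
E
python3 go.py 684.5 60.3 180 96.2
```

```text
t 0.5 tcp [189.2 489.7 231.2] j [ 0.98  0.31  1.5   0.    1.33 -0.22] F [ 0.1 -1.1 -0.2] g 1.0
axes x [ 0.36   0.933 -0.   ] y [-0. -0. -1.] z [-0.933  0.36   0.   ]
yaw now 68.9 delta_cm [-22.2, 5.12, -61.67] twist [-0.0, -0.477, -0.0]
```

```bash
python3 -m handwheel '[{"delta_pos":[-1.1,0,-3.1],"twist":[0,-0.03,0],"jaw":1},{"delta_pos":[-2.2,0,-6.2],"twist":[0,-0.06,0],"jaw":1},{"delta_pos":[-3.3,0,-9.3],"twist":[0,-0.09,0],"jaw":1},{"delta_pos":[-4.4,0,-12.4],"twist":[0,-0.12,0],"jaw":1},{"delta_pos":[-5.5,0,-15.5],"twist":[0,-0.15,0],"jaw":1},{"delta_pos":[-6.6,0,-18.6],"twist":[0,-0.18,0],"jaw":1},{"delta_pos":[-7.7,0,-21.7],"twist":[0,-0.21,0],"jaw":1},{"delta_pos":[-8.8,0,-24.8],"twist":[0,-0.24,0],"jaw":1},{"delta_pos":[-9.9,0,-27.9],"twist":[0,-0.27,0],"jaw":1},{"delta_pos":[-11,0,-31],"twist":[0,-0.3,0],"jaw":1}]'; python3 go.py 684.5 60.3 180 96.2
```

```text
time_s: 1.33
eef_pos: [439.9, 274.1, 231.4]
ee_rot: [-0.517, 0.517, 0.483, -0.483]
force: [-0.2, 0.7, 0.8]
grip_width: 1.002
t 1.33 tcp [439.9 274.1 231.4] j [ 0.33  0.3   1.52 -0.    1.33 -1.17] F [-0.2  0.7  0.8] g 1.002
axes x [0.067 0.998 0.   ] y [ 0.  0. -1.] z [-0.998  0.067 -0.   ]
yaw now 86.1 delta_cm [-19.68, 5.15, -25.85] twist [0.0, -0.176, 0.0]
```

```bash
python3 -m handwheel '[{"delta_pos":[-2.2,0.5,-2.9],"twist":[0,-0.02,0],"jaw":1},{"delta_pos":[-4.4,1,-5.8],"twist":[0,-0.04,0],"jaw":1},{"delta_pos":[-6.6,1.5,-8.7],"twist":[0,-0.06,0],"jaw":1},{"delta_pos":[-8.8,2,-11.6],"twist":[0,-0.08,0],"jaw":1},{"delta_pos":[-11,2.5,-14.5],"twist":[0,-0.1,0],"jaw":1},{"delta_pos":[-13.2,3,-17.4],"twist":[0,-0.12,0],"jaw":1},{"delta_pos":[-15.4,3.5,-20.3],"twist":[0,-0.14,0],"jaw":1},{"delta_pos":[-17.6,4.2,-23.2],"twist":[0,-0.16,0],"jaw":1},{"delta_pos":[-19.7,5.1,-25.9],"twist":[0,-0.176,0],"jaw":0.7},{"delta_pos":[-19.7,5.1,-25.9],"twist":[0,-0.176,0],"jaw":0.6}]'; python3 - <<'E'
from h import *
cap("wrist","w1.png");cap("scene","s2.png",(240,130,400,270),5)
import subprocess
E
python3 go.py 684.5 60.3 98 96.2
```

```text
time_s: 2.17
eef_pos: [685.7, 56.1, 176.4]
ee_rot: [0.474, -0.473, -0.524, 0.526]
force: [-1.3, -0.4, -0.2]
grip_width: 0.747
t 2.27 tcp [683.8  60.2 178.9] j [-0.08  0.72  1.    0.    1.43 -1.76] F [-0.6  0.4 -0.3] g 0.601
axes x [-0.105  0.994  0.001] y [-0.002  0.    -1.   ] z [-0.994 -0.105  0.002]
yaw now 96.1 delta_cm [0.0, 8.09, -0.09] twist [-0.002, -0.003, 0.001]
```

View pics/w1.png

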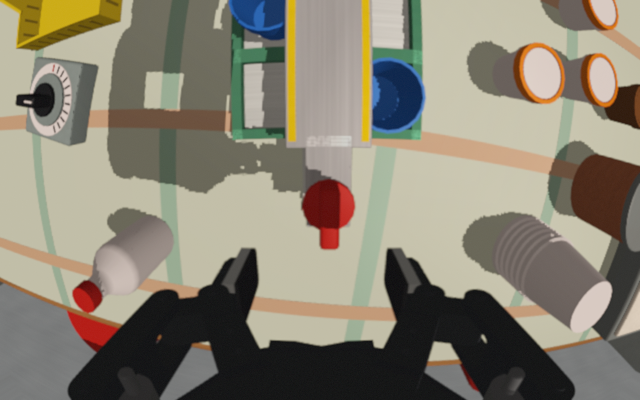

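View pics/s2.png

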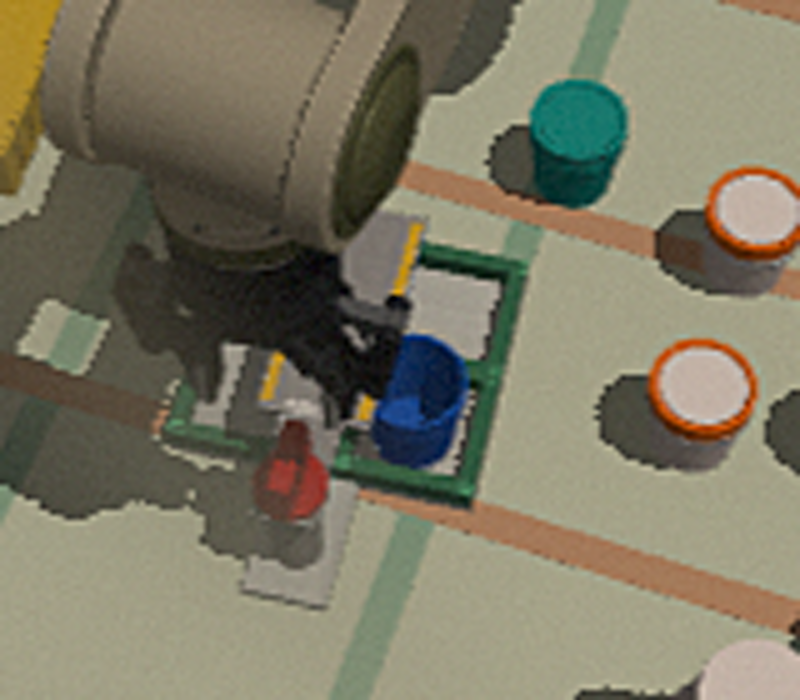

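```bash
cat > wr.py <<'E'
from h import *
c=cap("wrist");W=pts(c,True);H=hsv(c);h,s,v=[H[...,i].astype(int) for i in range(3)]
x,y,z=W[...,0],W[...,1],W[...,2]
m=(np.hypot(x-684,y-60)<60)&((h<8)|(h>172))&(s>120)&(z>114)
P=W[m].astype(np.float32);print(len(P),P.mean(0),cv2.minAreaRect(np.ascontiguousarray(P[:,:2])))
for nm,cx,cy in(("c1",520,-8),("c2",593,101),("t3",538,257),("t4",513,356)):
    m=(np.hypot(x-cx,y-cy)<45)&(z>56)&(z<74)
    if nm[0]=='c': m&=(h>100)&(h<130)&(s>110)
    P=W[m][:,:2].astype(np.float32)
    if len(P)>5:print(nm,len(P),cv2.minEnclosingCircle(P))
m=(np.abs(x-550)<130)&(np.abs(y-45)<140)&(h>55)&(h<100)&(s>70)&(z>15)&(z<27)
print(cv2.minAreaRect(W[m][:,:2].astype(np.float32)))
E
python3 wr.py
```

```text
1228 [680.95026   61.563175 123.409355] ((683.0643310546875, 61.896148681640625), (43.50200271606445, 13.97014331817627), 5.851353645324707)
c1 511 ((531.3917846679688, -12.0474853515625), 26.499313354492188)
c2 1076 ((592.3595581054688, 101.28573608398438), 30.834794998168945)
t3 2409 ((535.982666015625, 257.65716552734375), 32.32625198364258)
t4 1511 ((513.4790649414062, 356.10223388671875), 32.63035202026367)
((564.56005859375, 48.98965072631836), (144.66009521484375, 185.50047302246094), 6.33118200302124)
```

```bash
python3 -m handwheel '[{"delta_pos":[0,2,0],"twist":[0,0,0],"jaw":0.6},{"delta_pos":[0,4,0],"twist":[0,0,0],"jaw":0.6},{"delta_pos":[0.05,6,0],"twist":[0,0,0],"jaw":0.6},{"delta_pos":[0.05,8.1,0],"twist":[0,0,0],"jaw":0.6},{"delta_pos":[0.05,8.1,0],"twist":[0,0,0],"jaw":0.4},{"delta_pos":[0.05,8.1,0],"twist":[0,0,0],"jaw":0.1},{"delta_pos":[0.05,8.1,0],"twist":[0,0,0],"jaw":0},{"delta_pos":[0.05,8.1,0],"twist":[0,0,0],"jaw":0},{"delta_pos":[0.05,8.1,0],"twist":[0,0,0],"jaw":0},{"delta_pos":[0.05,8.1,0],"twist":[0,0,0],"jaw":0}]' 60; python3 go.py 684 60.8 98 10
```

```text
time_s: 3.15
eef_pos: [684.2, 61.5, 101.7]
ee_rot: [-0.472, 0.473, 0.527, -0.525]
force: [-3.1, -1.2, 6.7]
grip_width: 0.148
t 3.15 tcp [684.2  61.5 101.7] j [-0.08  0.78  1.09 -0.    1.26 -1.76] F [-3.1 -1.2  6.7] g 0.148
axes x [-0.107  0.994 -0.001] y [ 0.003 -0.    -1.   ] z [-0.994 -0.107 -0.003]
yaw now 96.1 delta_cm [-0.06, 0.37, 0.03] twist [0.003, 1.503, 0.002]
```

```bash
python3 -m handwheel '[{"delta_pos":[0,0,0],"twist":[0,0.1,0],"jaw":0},{"delta_pos":[0,0,0],"twist":[0,0.2,0],"jaw":0},{"delta_pos":[0,0,0],"twist":[0,0.3,0],"jaw":0},{"delta_pos":[0,0,0],"twist":[0,0.4,0],"jaw":0},{"delta_pos":[0,0,0],"twist":[0,0.5,0],"jaw":0},{"delta_pos":[0,0,0],"twist":[0,0.6,0],"jaw":0},{"delta_pos":[0,0,0],"twist":[0,0.7,0],"jaw":0},{"delta_pos":[0,0,0],"twist":[0,0.8,0],"jaw":0},{"delta_pos":[0,0,0],"twist":[0,0.9,0],"jaw":0},{"delta_pos":[0,0,0],"twist":[0,1.0,0],"jaw":0}]' 80; python3 go.py 684 60.8 98 10.2
```

```text
time_s: 3.98
eef_pos: [684.2, 61.6, 101.8]
ee_rot: [-0.667, 0.668, 0.235, -0.232]
force: [-2.8, -0.5, 6.9]
grip_width: 0.144
t 3.98 tcp [684.2  61.6 101.8] j [-0.08  0.78  1.09 -0.    1.26 -0.75] F [-2.8 -0.5  6.9] g 0.144
axes x [0.782 0.623 0.002] y [ 0.003 -0.    -1.   ] z [-0.623  0.782 -0.002]
yaw now 38.6 delta_cm [-0.07, 0.38, -0.04] twist [0.002, 0.495, 0.003]
```

```bash
python3 -m handwheel '[{"delta_pos":[0,0,0],"twist":[0,0.1,0],"jaw":0},{"delta_pos":[0,0,0],"twist":[0,0.2,0],"jaw":0},{"delta_pos":[0,0,0],"twist":[0,0.3,0],"jaw":0},{"delta_pos":[0,0,0],"twist":[0,0.4,0],"jaw":0},{"delta_pos":[0,0,0],"twist":[0,0.47,0],"jaw":0},{"delta_pos":[0,0,0],"twist":[0,0.5,0],"jaw":0},{"delta_pos":[0,0,0],"twist":[0,0.5,0],"jaw":0},{"delta_pos":[0,0,0],"twist":[0,0.5,0],"jaw":0},{"delta_pos":[0,0,0],"twist":[0,0.5,0],"jaw":0},{"delta_pos":[0,0,0],"twist":[0,0.5,0],"jaw":0}]'; python3 - <<'E'
from h import *
rep();print(telemetry.sense()["wrist_torque"])
c=cap("scene","s3.png",(240,130,400,270),4)
E
```

```text
time_s: 4.82
eef_pos: [684.3, 61.6, 101.8]
ee_rot: [-0.704, 0.705, 0.064, -0.062]
force: [-3.2, -0.3, 6.5]
grip_width: 0.144
t 4.82 tcp [684.3  61.6 101.8] j [-0.08  0.78  1.09 -0.    1.26 -0.26] F [-3.2 -0.3  6.5] g 0.144
axes x [0.984 0.177 0.003] y [ 0.003 -0.    -1.   ] z [-0.177  0.984 -0.001]
[-0.15676222  0.408079   -0.0294296 ]
```

View pics/s3.png

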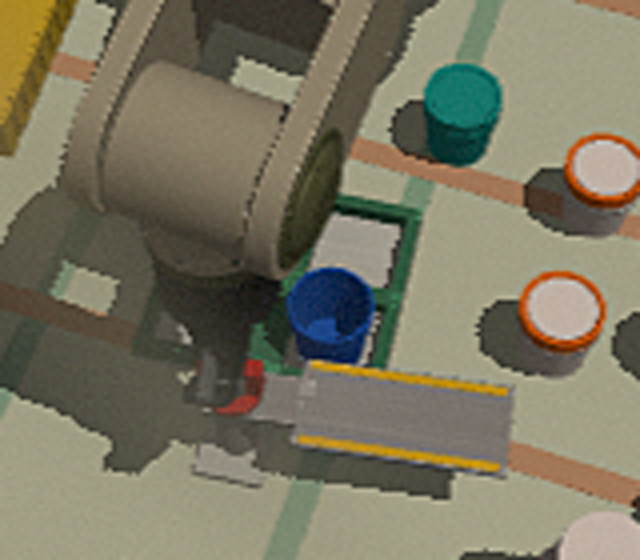

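```bash
python3 -m handwheel '[{"delta_pos":[0,0,0],"twist":[0,0,0],"jaw":0.6},{"delta_pos":[0,0,0],"twist":[0,0,0],"jaw":0.6},{"delta_pos":[0,0,0],"twist":[0,0,0],"jaw":0.6},{"delta_pos":[0,-2,0],"twist":[0,0,0],"jaw":0.6},{"delta_pos":[0,-4,0],"twist":[0,0,0],"jaw":0.7},{"delta_pos":[0,-6,0],"twist":[0,-0.1,0],"jaw":1},{"delta_pos":[0,-8,0],"twist":[0,-0.2,0],"jaw":1},{"delta_pos":[0,-9,0],"twist":[0,-0.3,0],"jaw":1},{"delta_pos":[0,-9,0],"twist":[0,-0.4,0],"jaw":1},{"delta_pos":[0,-9,0],"twist":[0,-0.5,0],"jaw":1}]'; python3 go.py 593 101 180 96
```

```text
time_s: 5.7
eef_pos: [683.8, 61.6, 190.3]
ee_rot: [-0.666, 0.666, 0.237, -0.236]
force: [-0.2, 0.5, -0.7]
grip_width: 1.002
t 5.7 tcp [683.8  61.6 190.3] j [-0.08  0.71  0.98  0.    1.44 -0.76] F [-0.2  0.5 -0.7] g 1.002
axes x [0.776 0.631 0.001] y [ 0.002  0.    -1.   ] z [-0.631  0.776 -0.001]
yaw now 39.1 delta_cm [-4.56, 1.01, 8.79] twist [0.002, -0.992, 0.001]
```

```bash
python3 -m handwheel '[{"delta_pos":[-0.6,0,1.1],"twist":[0,-0.11,0],"jaw":1},{"delta_pos":[-1.2,0,2.2],"twist":[0,-0.22,0],"jaw":1},{"delta_pos":[-1.8,0,3.3],"twist":[0,-0.33,0],"jaw":1},{"delta_pos":[-2.4,0,4.4],"twist":[0,-0.44,0],"jaw":1},{"delta_pos":[-3,0,5.5],"twist":[0,-0.55,0],"jaw":1},{"delta_pos":[-3.6,0,6.6],"twist":[0,-0.66,0],"jaw":1},{"delta_pos":[-4.2,0,7.7],"twist":[0,-0.77,0],"jaw":1},{"delta_pos":[-4.56,0,8.8],"twist":[0,-0.88,0],"jaw":1},{"delta_pos":[-4.56,0,8.8],"twist":[0,-0.99,0],"jaw":1},{"delta_pos":[-4.56,0,8.8],"twist":[0,-0.99,0],"jaw":1}]'; cat > obj.py <<'E'
from h import *
# positions of cups/tubs from all cams
for n in("scene","side","wrist"):
    c=cap(n);W=pts(c,n=="wrist");H=hsv(c);h,s,v=[H[...,i].astype(int) for i in range(3)]
    x,y,z=W[...,0],W[...,1],W[...,2]
    g=(x>250)&(x<700)&(y>-420)&(y<500)
    for nm,m in(("blue",g&(h>105)&(h<130)&(s>110)&(z>40)&(z<76)),("tub",g&(z>52)&(z<78)&(((h<14)&(s>120))|((s<70)&(v>120))))):
        mm=cv2.morphologyEx(m.astype(np.uint8),cv2.MORPH_CLOSE,np.ones((3,3)))
        for k,st,ce in comps(mm&m,40):
            P=W[k][:,:2].astype(np.float32);P=P[np.isfinite(P[:,0])]
            (a,r)=cv2.minEnclosingCircle(P)
            if 20<r<40: print(n,nm,st[4],ce.round(0),np.round(a,0),"r",round(r,1),"z",np.nanpercentile(W[k][:,2],95).round(0))
E
python3 obj.py; python3 go.py 593 101 46 96
```

```text
time_s: 6.53
eef_pos: [592.6, 101.8, 189.7]
ee_rot: [-0.474, 0.474, 0.525, -0.525]
force: [-0.0, -0.1, 0.1]
grip_width: 0.999
scene blue 181 [295. 179.] [522.  -6.] r 31.9 z 71.0
scene blue 236 [322. 207.] [595. 103.] r 31.9 z 72.0
scene tub 299 [391. 172.] [410. 260.] r 33.1 z 65.0
scene tub 313 [423. 184.] [419. 361.] r 32.8 z 65.0
scene tub 334 [380. 208.] [539. 257.] r 32.0 z 65.0
scene tub 348 [416. 211.] [516. 357.] r 31.7 z 65.0
scene tub 327 [453. 223.] [521. 463.] r 31.7 z 65.0
side blue 235 [328. 200.] [589.  97.] r 32.1 z 69.0
side blue 240 [314. 226.] [516. -10.] r 32.9 z 70.0
side tub 114 [285. 143.] [516. 458.] r 32.3 z 62.0
side tub 65 [314. 145.] [616. 407.] r 24.5 z 75.0
side tub 129 [289. 158.] [510. 350.] r 32.4 z 62.0
side tub 127 [262. 162.] [414. 352.] r 32.1 z 63.0
side tub 156 [300. 173.] [531. 251.] r 33.8 z 63.0
side tub 153 [264. 179.] [404. 251.] r 32.0 z 63.0
wrist blue 1978 [203. 103.] [519.  -6.] r 31.1 z 73.0
wrist blue 1824 [320. 200.] [592. 101.] r 31.3 z 73.0
wrist tub 274 [478.  32.] [412. 250.] r 29.5 z 63.0
wrist tub 1684 [500.  24.] [407. 258.] r 28.0 z 65.0
wrist tub 293 [553.  64.] [420. 350.] r 29.9 z 63.0
wrist tub 1132 [570.  62.] [415. 359.] r 30.6 z 65.0
wrist tub 283 [542. 143.] [516. 348.] r 29.9 z 63.0
wrist tub 195 [462. 144.] [535. 243.] r 27.7 z 62.0
wrist tub 1186 [560. 146.] [513. 356.] r 28.4 z 64.0
wrist tub 1851 [487. 152.] [536. 258.] r 27.1 z 64.0
wrist tub 1188 [607. 163.] [518. 461.] r 32.1 z 65.0
t 6.68 tcp [593.1 101.3 189.3] j [-0.03  0.51  1.31  0.    1.31 -1.69] F [ 0.7 -0.3 -0. ] g 0.999
axes x [-0.094  0.996 -0.   ] y [ 0.  0. -1.] z [-0.996 -0.094 -0.   ]
yaw now 95.4 delta_cm [-0.03, 14.33, 0.02] twist [0.0, -0.011, -0.0]
```

```bash
python3 -m handwheel '[{"delta_pos":[0,3.6,0],"twist":[0,-0.01,0],"jaw":1},{"delta_pos":[0,7.2,0],"twist":[0,-0.01,0],"jaw":1},{"delta_pos":[0,10.8,0],"twist":[0,-0.01,0],"jaw":1},{"delta_pos":[0,13.5,0],"twist":[0,-0.01,0],"jaw":1},{"delta_pos":[0,14.7,0],"twist":[0,-0.01,0],"jaw":1},{"delta_pos":[0,14.7,0],"twist":[0,-0.01,0],"jaw":0.7},{"delta_pos":[0,14.7,0],"twist":[0,-0.01,0],"jaw":0.4},{"delta_pos":[0,14.7,0],"twist":[0,-0.01,0],"jaw":0.4},{"delta_pos":[0,14.7,0],"twist":[0,-0.01,0],"jaw":0.4},{"delta_pos":[0,14.7,0],"twist":[0,-0.01,0],"jaw":0.4}]' 40; python3 go.py 593 101 210 96
```

```text
time_s: 7.52
eef_pos: [593.7, 101.4, 43.9]
ee_rot: [-0.472, 0.473, 0.527, -0.525]
force: [1.0, -0.1, 3.2]
grip_width: 0.711
t 7.52 tcp [593.7 101.4  43.9] j [-0.03  0.68  1.46 -0.    1.01 -1.7 ] F [ 1.  -0.1  3.2] g 0.711
axes x [-0.107  0.994 -0.   ] y [ 0.003 -0.    -1.   ] z [-0.994 -0.107 -0.003]
yaw now 96.1 delta_cm [-0.04, -16.61, 0.03] twist [0.003, 0.002, -0.0]
```

```bash
python3 -m handwheel '[{"delta_pos":[0,-3.5,0],"twist":[0,0,0],"jaw":0.4},{"delta_pos":[0,-7,0],"twist":[0,0,0],"jaw":0.4},{"delta_pos":[0,-10.5,0],"twist":[0,0,0],"jaw":0.4},{"delta_pos":[0,-14,0],"twist":[0,0,0],"jaw":0.4},{"delta_pos":[-3,-16,0.5],"twist":[0,0.05,0],"jaw":0.4},{"delta_pos":[-6,-16,1],"twist":[0,0.1,0],"jaw":0.4},{"delta_pos":[-9.5,-16,2],"twist":[0,0.2,0],"jaw":0.4},{"delta_pos":[-13,-16,3],"twist":[0,0.3,0],"jaw":0.4},{"delta_pos":[-16.5,-16,4],"twist":[0,0.4,0],"jaw":0.4},{"delta_pos":[-20,-16,5],"twist":[0,0.5,0],"jaw":0.4}]'; python3 go.py 460 -288 210 50
```

```text
time_s: 8.35
eef_pos: [564.0, -104.3, 203.1]
ee_rot: [-0.589, 0.589, 0.392, -0.391]
force: [1.4, -0.4, -0.5]
grip_width: 0.711
t 8.35 tcp [ 564.  -104.3  203.1] j [-0.39  0.44  1.39  0.    1.31 -1.56] F [ 1.4 -0.4 -0.5] g 0.711
axes x [0.387 0.922 0.   ] y [ 0.001 -0.    -1.   ] z [-0.922  0.387 -0.001]
yaw now 67.2 delta_cm [-20.96, -0.69, 2.48] twist [0.001, 0.3, 0.0]
```

```bash
python3 -m handwheel '[{"delta_pos":[-3.5,0,0.4],"twist":[0,0.05,0],"jaw":0.4},{"delta_pos":[-7,0,0.8],"twist":[0,0.1,0],"jaw":0.4},{"delta_pos":[-10.5,0,1.2],"twist":[0,0.15,0],"jaw":0.4},{"delta_pos":[-14,0,1.6],"twist":[0,0.2,0],"jaw":0.4},{"delta_pos":[-17.5,0,2],"twist":[0,0.25,0],"jaw":0.4},{"delta_pos":[-21,0,2.5],"twist":[0,0.3,0],"jaw":0.4},{"delta_pos":[-21,2,2.5],"twist":[0,0.3,0],"jaw":0.4},{"delta_pos":[-21,5,2.5],"twist":[0,0.3,0],"jaw":0.4},{"delta_pos":[-21,8,2.5],"twist":[0,0.3,0],"jaw":0.4},{"delta_pos":[-21,11,2.5],"twist":[0,0.3,0],"jaw":0.4}]'; python3 go.py 460 -288 47 50
```

```text
time_s: 9.18
eef_pos: [461.0, -287.5, 92.0]
ee_rot: [-0.64, 0.641, 0.301, -0.3]
force: [0.0, 0.2, -1.5]
grip_width: 0.713
t 9.18 tcp [ 461.  -287.5   92. ] j [-0.77  0.5   1.62  0.    1.02 -1.65] F [ 0.   0.2 -1.5] g 0.713
axes x [ 0.639  0.769 -0.   ] y [ 0.001 -0.001 -1.   ] z [-0.769  0.639 -0.002]
yaw now 50.3 delta_cm [-0.1, 4.5, 0.06] twist [0.002, 0.005, -0.0]
```

```bash
python3 -m handwheel '[{"delta_pos":[0,2,0],"twist":[0,0,0],"jaw":0.4},{"delta_pos":[0,4,0],"twist":[0,0,0],"jaw":0.4},{"delta_pos":[0,4.7,0],"twist":[0,0,0],"jaw":0.4},{"delta_pos":[0,4.7,0],"twist":[0,0,0],"jaw":0.4},{"delta_pos":[0,4.7,0],"twist":[0,0,0],"jaw":1},{"delta_pos":[0,4.7,0],"twist":[0,0,0],"jaw":1},{"delta_pos":[0,4.7,0],"twist":[0,0,0],"jaw":1},{"delta_pos":[0,1,0],"twist":[0,0,0],"jaw":1},{"delta_pos":[0,-3,0],"twist":[0,0,0],"jaw":1},{"delta_pos":[0,-7,0],"twist":[0,0,0],"jaw":1}]'; python3 go.py 519 -7 190 96;  python3 obj.py | grep -v wrist; python3 -c "
from h import *
cap('scene','s4.png')"
```

```text
time_s: 10.02
eef_pos: [460.9, -287.0, 164.6]
ee_rot: [-0.64, 0.64, 0.301, -0.301]
force: [0.1, 0.2, -0.6]
grip_width: 0.997
t 10.02 tcp [ 460.9 -287.   164.6] j [-0.77  0.41  1.54 -0.    1.19 -1.65] F [ 0.1  0.2 -0.6] g 0.997
axes x [ 0.639  0.769 -0.   ] y [ 0. -0. -1.] z [-0.769  0.639 -0.   ]
yaw now 50.3 delta_cm [25.26, -2.54, 13.41] twist [0.0, -0.798, -0.0]
scene blue 242 [297. 177.] [522.  -6.] r 31.8 z 72.0
scene tub 294 [391. 172.] [409. 259.] r 32.8 z 65.0
scene tub 309 [423. 184.] [418. 359.] r 33.0 z 65.0
scene tub 335 [380. 208.] [538. 259.] r 32.2 z 65.0
scene tub 347 [416. 211.] [516. 358.] r 32.3 z 65.0
scene tub 335 [452. 223.] [520. 464.] r 31.6 z 66.0
side tub 69 [324. 144.] [653. 405.] r 31.1 z 77.0
```

View pics/s4.png

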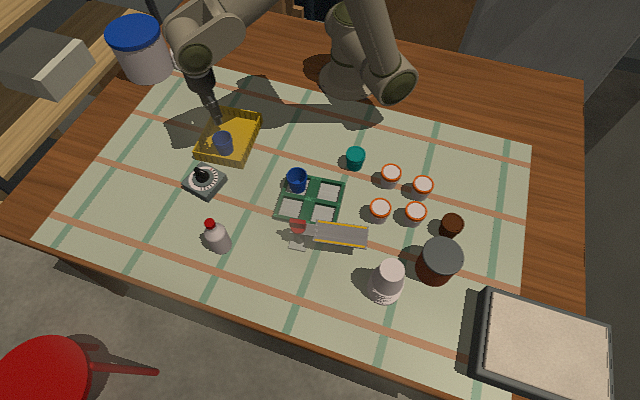

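```bash
python3 -m handwheel '[{"delta_pos":[2.8,-1,1.5],"twist":[0,-0.09,0],"jaw":1},{"delta_pos":[5.6,-2,3],"twist":[0,-0.18,0],"jaw":1},{"delta_pos":[8.4,-2.5,4.5],"twist":[0,-0.27,0],"jaw":1},{"delta_pos":[11.2,-2.5,6],"twist":[0,-0.36,0],"jaw":1},{"delta_pos":[14,-2.5,7.5],"twist":[0,-0.45,0],"jaw":1},{"delta_pos":[16.8,-2.5,9],"twist":[0,-0.54,0],"jaw":1},{"delta_pos":[19.6,-2.5,10.4],"twist":[0,-0.63,0],"jaw":1},{"delta_pos":[22.4,-2.5,11.9],"twist":[0,-0.72,0],"jaw":1},{"delta_pos":[25.3,-2.5,13.4],"twist":[0,-0.8,0],"jaw":1},{"delta_pos":[25.3,-2.5,13.4],"twist":[0,-0.8,0],"jaw":1}]'; python3 obj.py | grep blue;python3 go.py 519.5 -6.5 43 96.2
```

```text
time_s: 11.05
eef_pos: [519.4, -2.4, 186.2]
ee_rot: [-0.471, 0.469, 0.528, -0.528]
force: [0.3, 0.8, -0.1]
grip_width: 1.0
scene blue 235 [296. 177.] [521.  -4.] r 32.3 z 72.0
side blue 229 [314. 226.] [517. -10.] r 32.9 z 70.0
wrist blue 1761 [ 74. 117.] [ 459. -286.] r 32.3 z 69.0
wrist blue 1816 [320. 202.] [518.  -6.] r 30.9 z 73.0
t 11.2 tcp [519.1  -7.  186.5] j [-0.24  0.34  1.58 -0.    1.22 -1.92] F [ 0.7 -1.  -0.4] g 1.002
axes x [-0.107  0.994  0.   ] y [-0.002  0.    -1.   ] z [-0.994 -0.107  0.002]
yaw now 96.1 delta_cm [0.05, 14.35, -0.06] twist [-0.002, -0.001, 0.0]
```

```bash
python3 -m handwheel '[{"delta_pos":[0,3.6,0],"twist":[0,0,0],"jaw":1},{"delta_pos":[0,7.2,0],"twist":[0,0,0],"jaw":1},{"delta_pos":[0,10.8,0],"twist":[0,0,0],"jaw":1},{"delta_pos":[0,13.5,0],"twist":[0,0,0],"jaw":1},{"delta_pos":[0,14.4,0],"twist":[0,0,0],"jaw":1},{"delta_pos":[0,14.4,0],"twist":[0,0,0],"jaw":0.7},{"delta_pos":[0,14.4,0],"twist":[0,0,0],"jaw":0.4},{"delta_pos":[0,14.4,0],"twist":[0,0,0],"jaw":0.4},{"delta_pos":[0,14.4,0],"twist":[0,0,0],"jaw":0.4},{"delta_pos":[0,14.4,0],"twist":[0,0,0],"jaw":0.4}]' 40; python3 -m handwheel '[{"delta_pos":[0,-3.5,0],"twist":[0,0,0],"jaw":0.4},{"delta_pos":[0,-7,0],"twist":[0,0,0],"jaw":0.4},{"delta_pos":[0,-10.5,0],"twist":[0,0,0],"jaw":0.4},{"delta_pos":[0,-14,0],"twist":[0,0,0],"jaw":0.4},{"delta_pos":[-3,-16,0.5],"twist":[0,0.05,0],"jaw":0.4},{"delta_pos":[-6,-16,1.5],"twist":[0,0.1,0],"jaw":0.4},{"delta_pos":[-9.5,-16,3],"twist":[0,0.2,0],"jaw":0.4},{"delta_pos":[-13,-16,5],"twist":[0,0.3,0],"jaw":0.4},{"delta_pos":[-16.5,-16,7],"twist":[0,0.4,0],"jaw":0.4},{"delta_pos":[-20,-16,9],"twist":[0,0.5,0],"jaw":0.4}]'; python3 go.py 370 -297 190 50
```

```text
time_s: 12.03
eef_pos: [520.5, -7.3, 44.8]
ee_rot: [-0.472, 0.474, 0.527, -0.526]
force: [-0.6, -0.9, 4.7]
grip_width: 0.714
time_s: 12.87
eef_pos: [450.4, -216.9, 204.0]
ee_rot: [-0.588, 0.589, 0.392, -0.391]
force: [1.0, -0.4, -0.0]
grip_width: 0.707
t 12.87 tcp [ 450.4 -216.9  204. ] j [-0.68  0.28  1.61  0.    1.25 -1.86] F [ 1.  -0.4 -0. ] g 0.707
axes x [ 0.387  0.922 -0.   ] y [ 0.001 -0.001 -1.   ] z [-0.922  0.387 -0.001]
yaw now 67.2 delta_cm [-10.5, 1.4, 4.32] twist [0.001, 0.301, -0.0]
```

```bash
python3 -m handwheel '[{"delta_pos":[-3,0,1.2],"twist":[0,0.1,0],"jaw":0.4},{"delta_pos":[-6,0,2.4],"twist":[0,0.2,0],"jaw":0.4},{"delta_pos":[-9,0,3.6],"twist":[0,0.3,0],"jaw":0.4},{"delta_pos":[-10.5,0,4.3],"twist":[0,0.3,0],"jaw":0.4},{"delta_pos":[-10.5,3,4.3],"twist":[0,0.3,0],"jaw":0.4},{"delta_pos":[-10.5,6.5,4.3],"twist":[0,0.3,0],"jaw":0.4},{"delta_pos":[-10.5,10,4.3],"twist":[0,0.3,0],"jaw":0.4},{"delta_pos":[-10.5,13,4.3],"twist":[0,0.3,0],"jaw":0.4},{"delta_pos":[-10.5,15.8,4.3],"twist":[0,0.3,0],"jaw":0.4},{"delta_pos":[-10.5,15.8,4.3],"twist":[0,0.3,0],"jaw":0.4}]'; python3 -m handwheel '[{"delta_pos":[0,0,0],"twist":[0,0,0],"jaw":0.4},{"delta_pos":[0,0,0],"twist":[0,0,0],"jaw":1},{"delta_pos":[0,0,0],"twist":[0,0,0],"jaw":1},{"delta_pos":[0,0,0],"twist":[0,0,0],"jaw":1},{"delta_pos":[0,-2,0],"twist":[0,0,0],"jaw":1},{"delta_pos":[0,-5,0],"twist":[0,0,0],"jaw":1},{"delta_pos":[0,-9,0],"twist":[0,0,0],"jaw":1},{"delta_pos":[0,-13,0],"twist":[0,0,0],"jaw":1},{"delta_pos":[0,-17,0],"twist":[0,0,0],"jaw":1},{"delta_pos":[0,-17,0],"twist":[0,0,0],"jaw":1}]'; python3 go.py 407 257 200 96.2; python3 obj.py; python3 -c "
from h import *
cap('scene','s5.png')"
```

```text
time_s: 13.7
eef_pos: [370.1, -294.1, 41.9]
ee_rot: [0.643, -0.638, -0.3, 0.301]
force: [-0.2, 0.7, -1.1]
grip_width: 0.714
time_s: 14.53
eef_pos: [373.3, -298.0, 223.6]
ee_rot: [-0.635, 0.645, 0.302, -0.3]
force: [0.4, -0.1, -0.2]
grip_width: 1.001
t 14.53 tcp [ 373.3 -298.   223.6] j [-0.92  0.21  1.66 -0.    1.26 -1.8 ] F [ 0.4 -0.1 -0.2] g 1.001
axes x [ 0.638  0.77  -0.003] y [ 0.009 -0.012 -1.   ] z [-0.77   0.638 -0.014]
yaw now 50.3 delta_cm [44.88, 1.75, 32.87] twist [0.012, -0.801, -0.009]
scene blue 172 [231. 117.] [ 371. -294.] r 34.1 z 68.0
scene tub 295 [391. 172.] [409. 259.] r 32.3 z 66.0
scene tub 310 [423. 184.] [420. 358.] r 32.4 z 65.0
scene tub 337 [380. 208.] [539. 259.] r 32.1 z 66.0
scene tub 348 [416. 211.] [516. 359.] r 32.8 z 65.0
scene tub 320 [452. 223.] [521. 464.] r 32.4 z 65.0
side tub 56 [287. 141.] [515. 458.] r 31.4 z 62.0
wrist blue 1263 [320. 191.] [ 371. -297.] r 30.9 z 69.0
wrist blue 1487 [381. 243.] [ 460. -286.] r 31.6 z 69.0
```

View pics/s5.png

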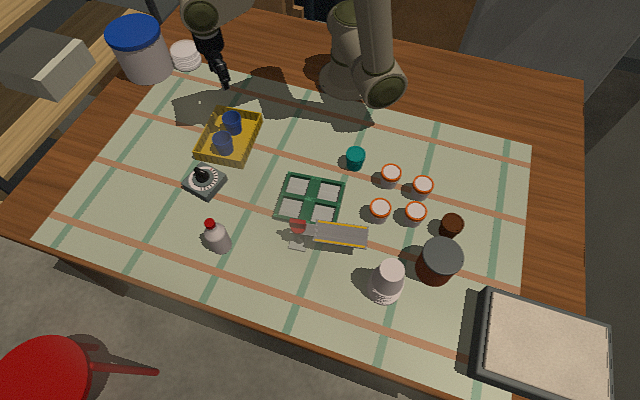

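```bash
python3 go.py 602.5 -286 170 -7
```

```text
t 14.73 tcp [ 371.2 -295.5  214.7] j [-0.92  0.22  1.67  0.    1.26 -1.8 ] F [ 0.4 -0.  -1.2] g 1.001
axes x [0.639 0.769 0.   ] y [-0.001  0.001 -1.   ] z [-0.769  0.639  0.001]
yaw now 50.3 delta_cm [15.5, 4.45, -17.19] twist [-0.001, 1.0, -0.0]
```

```bash
python3 -m handwheel '[{"delta_pos":[2,0,-2.2],"twist":[0,0.11,0],"jaw":1},{"delta_pos":[4,0,-4.4],"twist":[0,0.22,0],"jaw":1},{"delta_pos":[6,0,-6.6],"twist":[0,0.33,0],"jaw":1},{"delta_pos":[8,0.5,-8.8],"twist":[0,0.44,0],"jaw":1},{"delta_pos":[10,1.5,-11],"twist":[0,0.55,0],"jaw":1},{"delta_pos":[12,2.5,-13.2],"twist":[0,0.66,0],"jaw":0.8},{"delta_pos":[14,3.5,-15.4],"twist":[0,0.77,0],"jaw":0.6},{"delta_pos":[15.5,4.4,-17.2],"twist":[0,0.88,0],"jaw":0.6},{"delta_pos":[15.5,4.4,-17.2],"twist":[0,1,0],"jaw":0.6},{"delta_pos":[15.5,4.4,-17.2],"twist":[0,1,0],"jaw":0.6}]'; python3 - <<'E'
from h import *
c=cap("wrist","w2.png");W=pts(c,True)
x,y,z=W[...,0],W[...,1],W[...,2]
m=(np.hypot(x-602,y+286)<45)&(z>70)&(z<86)
P=W[m].astype(np.float32);print(len(P),P.mean(0),cv2.minAreaRect(np.ascontiguousarray(P[:,:2])))
m=(np.hypot(x-602,y+286)<75)&(z>30)&(z<42)
P=W[m].astype(np.float32);print(len(P),cv2.minAreaRect(np.ascontiguousarray(P[:,:2])))
E
python3 go.py 602.5 -286 58 -7
```

```text
time_s: 15.57
eef_pos: [602.9, -285.7, 168.0]
ee_rot: [0.707, -0.705, 0.046, -0.043]
force: [-0.3, 0.4, 0.1]
grip_width: 0.601
865 [ 602.13586  -283.10184    79.538246] ((602.0440063476562, -284.30194091796875), (38.86802291870117, 13.638945579528809), 82.3118896484375)
7861 ((601.9361572265625, -284.5941162109375), (99.63726043701172, 100.49462890625), 78.50958251953125)
t 15.62 tcp [ 602.5 -286.1  169.2] j [-0.62  0.68  1.09 -0.    1.37 -0.5 ] F [-0.1 -0.6 -0.2] g 0.596
axes x [ 0.993 -0.119 -0.003] y [-0.003  0.002 -1.   ] z [0.119 0.993 0.002]
yaw now -6.8 delta_cm [0.03, 11.12, -0.0] twist [-0.002, 0.003, -0.003]
```

View pics/w2.png

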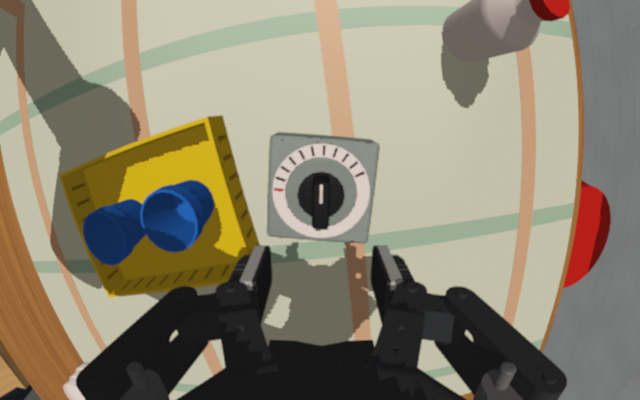

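```bash
python3 -m handwheel '[{"delta_pos":[0,2.5,0.1],"twist":[0,0,0],"jaw":0.6},{"delta_pos":[0,5,0.15],"twist":[0,0,0],"jaw":0.6},{"delta_pos":[0,7.5,0.15],"twist":[0,0,0],"jaw":0.6},{"delta_pos":[0,10,0.15],"twist":[0,0,0],"jaw":0.6},{"delta_pos":[0,11.1,0.15],"twist":[0,0,0],"jaw":0.5},{"delta_pos":[0,11.1,0.15],"twist":[0,0,0],"jaw":0.2},{"delta_pos":[0,11.1,0.15],"twist":[0,0,0],"jaw":0},{"delta_pos":[0,11.1,0.15],"twist":[0,0,0],"jaw":0},{"delta_pos":[0,11.1,0.15],"twist":[0,0,0],"jaw":0},{"delta_pos":[0,11.1,0.15],"twist":[0,0,0],"jaw":0}]' 40; python3 -m handwheel '[{"delta_pos":[0,0,0],"twist":[0,-0.11,0],"jaw":0},{"delta_pos":[0,0,0],"twist":[0,-0.22,0],"jaw":0},{"delta_pos":[0,0,0],"twist":[0,-0.33,0],"jaw":0},{"delta_pos":[0,0,0],"twist":[0,-0.44,0],"jaw":0},{"delta_pos":[0,0,0],"twist":[0,-0.55,0],"jaw":0},{"delta_pos":[0,0,0],"twist":[0,-0.66,0],"jaw":0},{"delta_pos":[0,0,0],"twist":[0,-0.77,0],"jaw":0},{"delta_pos":[0,0,0],"twist":[0,-0.88,0],"jaw":0},{"delta_pos":[0,0,0],"twist":[0,-0.99,0],"jaw":0},{"delta_pos":[0,0,0],"twist":[0,-1.1,0],"jaw":0}]';python3 go.py 602.5 -284.5 58 79
```

```text
time_s: 16.45
eef_pos: [602.5, -285.6, 61.8]
ee_rot: [-0.706, 0.706, -0.043, 0.042]
force: [-6.1, 0.1, -1.3]
grip_width: 0.15
time_s: 17.28
eef_pos: [602.5, -285.3, 61.9]
ee_rot: [0.623, -0.623, -0.334, 0.334]
force: [-5.8, 0.8, -0.9]
grip_width: 0.152
t 17.28 tcp [ 602.5 -285.3   61.9] j [-0.62  0.78  1.21 -0.    1.16 -1.6 ] F [-5.8  0.8 -0.9] g 0.152
axes x [ 0.554  0.833 -0.001] y [-0.001 -0.    -1.   ] z [-0.833  0.554  0.001]
yaw now 56.4 delta_cm [0.07, 0.39, 0.04] twist [-0.001, -0.395, -0.001]
```

Turn on to just beyond the stop, watching the moment, then release and look.

```bash
python3 -m handwheel '[{"delta_pos":[0,0,0],"twist":[0,-0.1,0],"jaw":0},{"delta_pos":[0,0,0],"twist":[0,-0.2,0],"jaw":0},{"delta_pos":[0,0,0],"twist":[0,-0.3,0],"jaw":0},{"delta_pos":[0,0,0],"twist":[0,-0.35,0],"jaw":0},{"delta_pos":[0,0,0],"twist":[0,-0.38,0],"jaw":0},{"delta_pos":[0,0,0],"twist":[0,-0.4,0],"jaw":0},{"delta_pos":[0,0,0],"twist":[0,-0.42,0],"jaw":0},{"delta_pos":[0,0,0],"twist":[0,-0.43,0],"jaw":0},{"delta_pos":[0,0,0],"twist":[0,-0.43,0],"jaw":0},{"delta_pos":[0,0,0],"twist":[0,-0.43,0],"jaw":0}]'; python3 -c "
from h import *
rep();print(telemetry.sense()['wrist_torque'])"
python3 -m handwheel '[{"delta_pos":[0,0,0],"twist":[0,0,0],"jaw":0.5},{"delta_pos":[0,0,0],"twist":[0,0,0],"jaw":0.6},{"delta_pos":[0,0,0],"twist":[0,0,0],"jaw":0.6},{"delta_pos":[0,-2,0],"twist":[0,0,0],"jaw":0.6},{"delta_pos":[0,-5,0],"twist":[0,0,0],"jaw":0.6},{"delta_pos":[0,-9,0],"twist":[0,0,0],"jaw":0.8},{"delta_pos":[0,-13,0],"twist":[0,0,0],"jaw":1},{"delta_pos":[0,-14,0],"twist":[0,0,0],"jaw":1},{"delta_pos":[0,-14,0],"twist":[0,0,0],"jaw":1},{"delta_pos":[0,-14,0],"twist":[0,0,0],"jaw":1}]'
python3 - <<'E'
from h import *
c=cap("wrist","w3.png");W=pts(c,True)
x,y,z=W[...,0],W[...,1],W[...,2]
m=(np.hypot(x-602,y+286)<45)&(z>70)&(z<86)
P=W[m].astype(np.float32);print(len(P),P.mean(0),cv2.minAreaRect(np.ascontiguousarray(P[:,:2])))
m=(np.hypot(x-602,y+286)<75)&(z>30)&(z<42)
P=W[m].astype(np.float32);print(len(P),cv2.minAreaRect(np.ascontiguousarray(P[:,:2])))
E
python3 go.py 407 257 200 96.2
```

```text
time_s: 18.12
eef_pos: [602.3, -285.3, 61.9]
ee_rot: [0.54, -0.539, -0.457, 0.457]
force: [-6.6, 1.2, -0.3]
grip_width: 0.156
t 18.12 tcp [ 602.3 -285.3   61.9] j [-0.62  0.78  1.21 -0.    1.16 -2.02] F [-6.6  1.2 -0.3] g 0.156
axes x [0.164 0.987 0.   ] y [-0.001  0.    -1.   ] z [-0.987  0.164  0.001]
[ 0.34717414  1.22432081 -1.09074729]
time_s: 18.95
eef_pos: [603.2, -285.0, 200.5]
ee_rot: [-0.539, 0.539, 0.458, -0.458]
force: [-0.2, 0.2, -1.1]
grip_width: 0.993
689 [ 599.76483 -284.64554   79.56827] ((601.3858032226562, -284.9396057128906), (14.11904525756836, 40.33279037475586), 78.68571472167969)
6462 ((601.8953247070312, -284.49749755859375), (99.87054443359375, 100.87311553955078), 78.20381164550781)
t 19.0 tcp [ 602.8 -284.8  199.2] j [-0.62  0.66  1.05  0.    1.43 -2.03] F [-0.2 -0.4 -0.5] g 1.002
axes x [0.162 0.987 0.001] y [-0.001  0.001 -1.   ] z [-0.987  0.162  0.001]
yaw now 80.7 delta_cm [50.3, -0.01, 28.09] twist [-0.001, -0.271, 0.001]
```

View pics/w3.png

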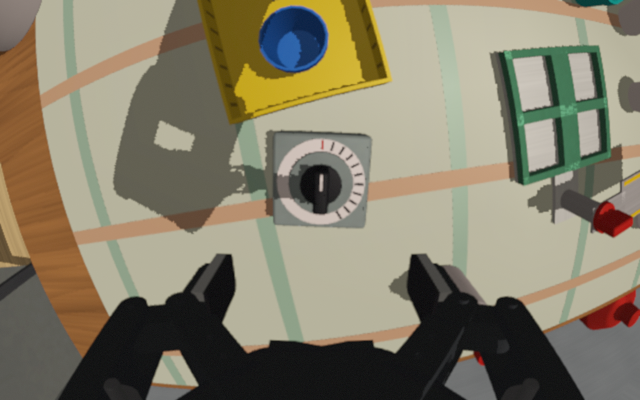

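```bash
python3 -m handwheel '[{"delta_pos":[3.4,0,1.9],"twist":[0,-0.02,0],"jaw":1},{"delta_pos":[6.8,0,3.8],"twist":[0,-0.04,0],"jaw":1},{"delta_pos":[10.2,0,5.7],"twist":[0,-0.06,0],"jaw":1},{"delta_pos":[13.6,0,7.6],"twist":[0,-0.08,0],"jaw":1},{"delta_pos":[17,0,9.5],"twist":[0,-0.1,0],"jaw":1},{"delta_pos":[20.4,0,11.4],"twist":[0,-0.12,0],"jaw":1},{"delta_pos":[23.8,0,13.3],"twist":[0,-0.14,0],"jaw":1},{"delta_pos":[27.2,0,15.2],"twist":[0,-0.16,0],"jaw":1},{"delta_pos":[30.6,0,17.1],"twist":[0,-0.18,0],"jaw":1},{"delta_pos":[34,0,19],"twist":[0,-0.2,0],"jaw":1}]'; python3 go.py 407 257 190 96.2
```

```text
time_s: 19.83
eef_pos: [469.0, 82.8, 198.9]
ee_rot: [0.491, -0.49, -0.509, 0.51]
force: [0.9, 0.7, 0.5]
grip_width: 0.996
t 19.83 tcp [469.   82.8 198.9] j [-0.07  0.24  1.69  0.    1.22 -1.68] F [0.9 0.7 0.5] g 0.996
axes x [-0.038  0.999  0.   ] y [-0.003  0.    -1.   ] z [-0.999 -0.038  0.003]
yaw now 92.2 delta_cm [17.64, 0.91, 5.53] twist [-0.003, -0.07, 0.0]
```

```bash
python3 -m handwheel '[{"delta_pos":[3.4,0,1.1],"twist":[0,-0.02,0],"jaw":1},{"delta_pos":[6.8,0,2.2],"twist":[0,-0.04,0],"jaw":1},{"delta_pos":[10.2,0,3.3],"twist":[0,-0.06,0],"jaw":1},{"delta_pos":[13.6,0.3,4.4],"twist":[0,-0.07,0],"jaw":1},{"delta_pos":[16,0.6,5.1],"twist":[0,-0.07,0],"jaw":1},{"delta_pos":[17.6,0.9,5.5],"twist":[0,-0.07,0],"jaw":1},{"delta_pos":[17.6,0.9,5.5],"twist":[0,-0.07,0],"jaw":1},{"delta_pos":[17.6,0.9,5.5],"twist":[0,-0.07,0],"jaw":1},{"delta_pos":[17.6,0.9,5.5],"twist":[0,-0.07,0],"jaw":1},{"delta_pos":[17.6,0.9,5.5],"twist":[0,-0.07,0],"jaw":1}]'; python3 obj.py; python3 go.py 407 257 37 96.2
```

```text
time_s: 20.67
eef_pos: [409.5, 254.2, 191.0]
ee_rot: [0.473, -0.473, -0.526, 0.526]
force: [0.6, -0.3, -0.4]
grip_width: 0.998
scene blue 158 [232. 117.] [ 373. -295.] r 32.8 z 67.0
scene tub 281 [392. 173.] [410. 257.] r 33.0 z 65.0
scene tub 308 [423. 184.] [419. 358.] r 31.8 z 65.0
scene tub 334 [380. 207.] [539. 258.] r 31.3 z 65.0
scene tub 347 [416. 211.] [516. 358.] r 32.0 z 65.0
scene tub 327 [452. 223.] [520. 463.] r 31.2 z 65.0
side tub 112 [285. 143.] [517. 455.] r 31.5 z 62.0
side tub 128 [289. 158.] [510. 350.] r 32.9 z 62.0
side tub 128 [262. 162.] [415. 352.] r 31.6 z 62.0
side tub 157 [300. 173.] [534. 253.] r 32.0 z 63.0
side tub 150 [263. 179.] [403. 251.] r 31.7 z 64.0
wrist tub 2634 [325. 189.] [403. 256.] r 30.3 z 65.0
wrist tub 182 [406. 193.] [409. 346.] r 27.8 z 63.0
wrist tub 2055 [427. 211.] [417. 358.] r 27.3 z 65.0
wrist tub 215 [390. 278.] [502. 341.] r 24.1 z 64.0
wrist tub 927 [487. 288.] [510. 461.] r 29.4 z 65.0
wrist tub 889 [397. 298.] [514. 353.] r 27.6 z 65.0
wrist tub 269 [312. 285.] [528. 257.] r 29.3 z 64.0
wrist tub 1604 [312. 307.] [537. 259.] r 30.1 z 65.0
t 20.82 tcp [409.5 254.4 191.3] j [ 0.31  0.26  1.68 -0.    1.2  -1.36] F [-0.3 -0.9  0. ] g 1.005
axes x [-0.106  0.994 -0.   ] y [ 0. -0. -1.] z [-0.994 -0.106 -0.   ]
yaw now 96.1 delta_cm [0.29, 15.43, 0.22] twist [0.0, -0.002, -0.0]
```

```bash
python3 -m handwheel '[{"delta_pos":[0.3,3.8,0.2],"twist":[0,0,0],"jaw":1},{"delta_pos":[0.3,7.6,0.2],"twist":[0,0,0],"jaw":1},{"delta_pos":[0.3,11.4,0.2],"twist":[0,0,0],"jaw":1},{"delta_pos":[0.3,14,0.2],"twist":[0,0,0],"jaw":1},{"delta_pos":[0.3,15.5,0.2],"twist":[0,0,0],"jaw":1},{"delta_pos":[0.3,15.5,0.2],"twist":[0,0,0],"jaw":0.7},{"delta_pos":[0.3,15.5,0.2],"twist":[0,0,0],"jaw":0.4},{"delta_pos":[0.3,15.5,0.2],"twist":[0,0,0],"jaw":0.4},{"delta_pos":[0.3,15.5,0.2],"twist":[0,0,0],"jaw":0.4},{"delta_pos":[0.3,15.5,0.2],"twist":[0,0,0],"jaw":0.4}]' 50; python3 go.py 520.5 -7.5 190 96.2; python3 -c "
c,s=.9942,.1074
for n,a,b in((1,-40,50),(2,-40,-50),(3,40,50),(4,40,-50)): print(n,round(554.5+a*c-b*s,1),round(46.8+a*s+b*c,1))"
```

```text
time_s: 21.65
eef_pos: [407.4, 258.0, 37.3]
ee_rot: [-0.472, 0.473, 0.527, -0.525]
force: [-0.4, 0.7, -1.4]
grip_width: 0.711
t 21.65 tcp [407.4 258.   37.3] j [ 0.32  0.48  1.84  0.    0.82 -1.36] F [-0.4  0.7 -1.4] g 0.711
axes x [-0.107  0.994  0.   ] y [ 0.002  0.001 -1.   ] z [-0.994 -0.107 -0.002]
yaw now 96.1 delta_cm [-27.6, -15.27, -8.44] twist [0.002, -0.001, 0.0]
1 509.4 92.2
2 520.1 -7.2
3 588.9 100.8
4 599.6 1.4
```

```bash
python3 -m handwheel '[{"delta_pos":[0,-3.5,0],"twist":[0,0,0],"jaw":0.4},{"delta_pos":[0,-7,0],"twist":[0,0,0],"jaw":0.4},{"delta_pos":[0,-10.5,0],"twist":[0,0,0],"jaw":0.4},{"delta_pos":[-2.5,-13.5,-0.7],"twist":[0,0,0],"jaw":0.4},{"delta_pos":[-6,-15.3,-1.8],"twist":[0,0,0],"jaw":0.4},{"delta_pos":[-9.5,-15.3,-2.9],"twist":[0,0,0],"jaw":0.4},{"delta_pos":[-13,-15.3,-4],"twist":[0,0,0],"jaw":0.4},{"delta_pos":[-16.5,-15.3,-5],"twist":[0,0,0],"jaw":0.4},{"delta_pos":[-20,-15.3,-6.1],"twist":[0,0,0],"jaw":0.4},{"delta_pos":[-23,-15.3,-7],"twist":[0,0,0],"jaw":0.4}]'; python3 go.py 520.1 -7.2 50 96.2
```

```text
time_s: 22.48
eef_pos: [501.6, 34.4, 190.0]
ee_rot: [-0.472, 0.473, 0.526, -0.526]
force: [0.2, 1.2, -1.4]
grip_width: 0.71
t 22.48 tcp [501.6  34.4 190. ] j [-0.16  0.3   1.63 -0.    1.21 -1.84] F [ 0.2  1.2 -1.4] g 0.71
axes x [-0.106  0.994 -0.   ] y [ 0.001 -0.    -1.   ] z [-0.994 -0.106 -0.001]
yaw now 96.1 delta_cm [-4.33, 14.0, -1.38] twist [0.001, -0.002, -0.0]
```

```bash
python3 -m handwheel '[{"delta_pos":[-3,0,-1],"twist":[0,0,0],"jaw":0.4},{"delta_pos":[-4.5,0,-1.4],"twist":[0,0,0],"jaw":0.4},{"delta_pos":[-4.5,3.5,-1.4],"twist":[0,0,0],"jaw":0.4},{"delta_pos":[-4.5,7,-1.4],"twist":[0,0,0],"jaw":0.4},{"delta_pos":[-4.5,10.5,-1.4],"twist":[0,0,0],"jaw":0.4},{"delta_pos":[-4.5,12,-1.4],"twist":[0,0,0],"jaw":0.4},{"delta_pos":[-4.5,12,-1.4],"twist":[0,0,0],"jaw":0.4},{"delta_pos":[-4.5,12,-1.4],"twist":[0,0,0],"jaw":0.4},{"delta_pos":[-4.5,12,-1.4],"twist":[0,0,0],"jaw":0.4},{"delta_pos":[-4.5,12,-1.4],"twist":[0,0,0],"jaw":0.4}]'; python3 go.py 520.1 -7.2 46 96.2;python3 -c "
from h import *
cap('scene','s6.png',(240,130,400,270),4);cap('wrist','w6.png')"
```

```text
time_s: 23.32
eef_pos: [520.8, -6.8, 71.1]
ee_rot: [-0.471, 0.473, 0.527, -0.526]
force: [0.5, -0.0, -2.2]
grip_width: 0.71
t 23.32 tcp [520.8  -6.8  71.1] j [-0.24  0.49  1.7  -0.    0.95 -1.92] F [ 0.5 -0.  -2.2] g 0.71
axes x [-0.107  0.994 -0.001] y [ 0.003 -0.001 -1.   ] z [-0.994 -0.107 -0.003]
yaw now 96.2 delta_cm [-0.03, 2.51, 0.08] twist [0.003, -0.001, -0.001]
```

View pics/w6.png

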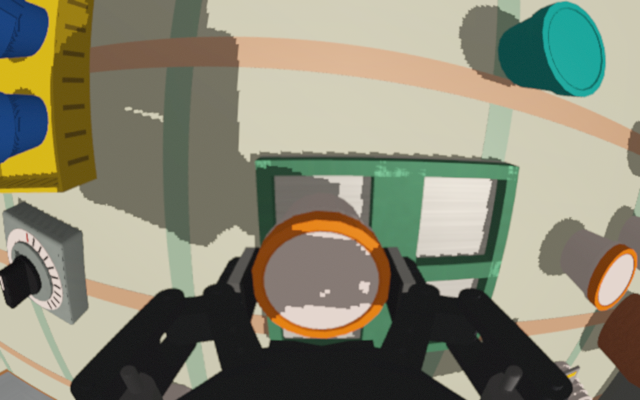

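```bash
python3 -m handwheel '[{"delta_pos":[0,1.2,0],"twist":[0,0,0],"jaw":0.4},{"delta_pos":[0,2.3,0],"twist":[0,0,0],"jaw":0.4},{"delta_pos":[0,2.5,0],"twist":[0,0,0],"jaw":0.4},{"delta_pos":[0,2.5,0],"twist":[0,0,0],"jaw":0.4},{"delta_pos":[0,2.5,0],"twist":[0,0,0],"jaw":1},{"delta_pos":[0,2.5,0],"twist":[0,0,0],"jaw":1},{"delta_pos":[0,2.5,0],"twist":[0,0,0],"jaw":1},{"delta_pos":[0,0,0],"twist":[0,0,0],"jaw":1},{"delta_pos":[0,-4,0],"twist":[0,0,0],"jaw":1},{"delta_pos":[0,-8,0],"twist":[0,0,0],"jaw":1}]'; python3 obj.py; python3 go.py 417 357 190 96.2
```

```text
time_s: 24.25
eef_pos: [519.0, -6.4, 149.9]
ee_rot: [0.473, -0.472, -0.526, 0.527]
force: [0.6, -0.1, 0.2]
grip_width: 0.993
scene blue 168 [231. 117.] [ 374. -294.] r 32.5 z 68.0
scene tub 240 [297. 178.] [522.  -4.] r 33.6 z 73.0
scene tub 309 [423. 184.] [419. 360.] r 32.7 z 65.0
scene tub 337 [380. 208.] [539. 259.] r 32.0 z 65.0
scene tub 350 [416. 211.] [516. 357.] r 31.8 z 65.0
scene tub 325 [452. 223.] [521. 465.] r 32.3 z 65.0
side tub 66 [284. 144.] [511. 453.] r 29.4 z 62.0
side tub 130 [289. 158.] [510. 351.] r 31.6 z 63.0
side tub 128 [262. 162.] [413. 353.] r 31.9 z 63.0
side tub 97 [297. 174.] [530. 252.] r 31.7 z 63.0
side tub 198 [314. 225.] [519. -10.] r 32.6 z 71.0
wrist blue 2058 [56. 32.] [ 372. -296.] r 32.1 z 68.0
wrist blue 2079 [ 57. 115.] [ 460. -286.] r 32.3 z 68.0
wrist tub 775 [630. 150.] [417. 354.] r 30.9 z 64.0
wrist tub 3874 [321. 200.] [517.  -7.] r 30.0 z 73.0
wrist tub 1023 [614. 225.] [514. 355.] r 32.2 z 64.0
wrist tub 356 [550. 231.] [534. 252.] r 30.9 z 63.0
wrist tub 1129 [565. 240.] [536. 259.] r 30.0 z 64.0
wrist tub 101 [637. 238.] [528. 442.] r 21.5 z 62.0
t 24.4 tcp [521.1  -6.8 151.9] j [-0.24  0.38  1.63  0.    1.13 -1.92] F [ 0.1  0.1 -1.2] g 0.999
axes x [-0.107  0.994 -0.002] y [ 0.006 -0.001 -1.   ] z [-0.994 -0.107 -0.006]
yaw now 96.2 delta_cm [37.28, -3.91, 6.43] twist [0.006, -0.001, -0.002]
```

```bash
python3 -m handwheel '[{"delta_pos":[2.5,-2,0.4],"twist":[0,0,0],"jaw":1},{"delta_pos":[6.5,-3.9,1.1],"twist":[0,0,0],"jaw":1},{"delta_pos":[10.5,-3.9,1.8],"twist":[0,0,0],"jaw":1},{"delta_pos":[14.5,-3.9,2.5],"twist":[0,0,0],"jaw":1},{"delta_pos":[18.5,-3.9,3.2],"twist":[0,0,0],"jaw":1},{"delta_pos":[22.5,-3.9,3.9],"twist":[0,0,0],"jaw":1},{"delta_pos":[26.5,-3.9,4.6],"twist":[0,0,0],"jaw":1},{"delta_pos":[30.5,-3.9,5.3],"twist":[0,0,0],"jaw":1},{"delta_pos":[34.5,-3.9,6],"twist":[0,0,0],"jaw":1},{"delta_pos":[37.3,-3.9,6.4],"twist":[0,0,0],"jaw":1}]'; python3 obj.py|grep tub; python3 go.py 417 357 37 96.2
```

```text
time_s: 25.23
eef_pos: [414.3, 360.1, 186.9]
ee_rot: [0.472, -0.472, -0.526, 0.527]
force: [1.3, -0.0, 0.8]
grip_width: 1.0
scene tub 309 [297. 177.] [521.  -4.] r 33.8 z 73.0
scene tub 289 [423. 185.] [420. 361.] r 32.9 z 65.0
scene tub 335 [380. 208.] [539. 259.] r 31.7 z 65.0
scene tub 348 [416. 211.] [516. 357.] r 31.7 z 65.0
scene tub 321 [453. 223.] [520. 463.] r 31.8 z 66.0
side tub 115 [285. 143.] [517. 454.] r 31.0 z 62.0
side tub 126 [289. 158.] [512. 354.] r 33.2 z 62.0
side tub 121 [262. 162.] [413. 352.] r 32.0 z 63.0
side tub 156 [300. 173.] [531. 253.] r 33.2 z 63.0
side tub 234 [314. 225.] [517.  -9.] r 33.3 z 71.0
wrist tub 2582 [318. 196.] [414. 358.] r 29.9 z 65.0
wrist tub 1008 [ 42. 242.] [519.  -5.] r 32.6 z 73.0
wrist tub 258 [309. 264.] [505. 358.] r 29.5 z 64.0
wrist tub 1793 [306. 287.] [513. 356.] r 27.9 z 65.0
wrist tub 1443 [395. 297.] [517. 463.] r 31.9 z 65.0
t 25.38 tcp [415.1 358.7 186.8] j [ 0.5   0.4   1.49  0.    1.25 -1.18] F [ 1.  -0.4 -1. ] g 0.997
axes x [-0.11   0.994 -0.001] y [-0.002 -0.001 -1.   ] z [-0.994 -0.11   0.002]
yaw now 96.3 delta_cm [-0.18, 14.98, -0.2] twist [-0.002, 0.002, -0.001]
```

```bash
python3 -m handwheel '[{"delta_pos":[-0.1,3.8,-0.2],"twist":[0,0,0],"jaw":1},{"delta_pos":[-0.1,7.6,-0.2],"twist":[0,0,0],"jaw":1},{"delta_pos":[-0.1,11.4,-0.2],"twist":[0,0,0],"jaw":1},{"delta_pos":[-0.1,14,-0.2],"twist":[0,0,0],"jaw":1},{"delta_pos":[-0.1,15,-0.2],"twist":[0,0,0],"jaw":1},{"delta_pos":[-0.1,15,-0.2],"twist":[0,0,0],"jaw":0.7},{"delta_pos":[-0.1,15,-0.2],"twist":[0,0,0],"jaw":0.4},{"delta_pos":[-0.1,15,-0.2],"twist":[0,0,0],"jaw":0.4},{"delta_pos":[-0.1,15,-0.2],"twist":[0,0,0],"jaw":0.4},{"delta_pos":[-0.1,15,-0.2],"twist":[0,0,0],"jaw":0.4}]' 50; python3 go.py 509.4 92.2 190 96.2
```

```text
time_s: 26.22
eef_pos: [419.3, 356.9, 39.9]
ee_rot: [-0.472, 0.473, 0.527, -0.525]
force: [0.2, -0.2, 4.7]
grip_width: 0.713
t 26.22 tcp [419.3 356.9  39.9] j [ 0.49  0.59  1.63 -0.    0.92 -1.19] F [ 0.2 -0.2  4.7] g 0.713
axes x [-0.107  0.994  0.001] y [ 0.003  0.001 -1.   ] z [-0.994 -0.107 -0.003]
yaw now 96.1 delta_cm [-27.27, -15.02, -6.17] twist [0.003, -0.001, 0.001]
```

```bash
python3 -m handwheel '[{"delta_pos":[0,-3.5,0],"twist":[0,0,0],"jaw":0.4},{"delta_pos":[0,-7,0],"twist":[0,0,0],"jaw":0.4},{"delta_pos":[0,-10.5,0],"twist":[0,0,0],"jaw":0.4},{"delta_pos":[-2.5,-13.5,-0.6],"twist":[0,0,0],"jaw":0.4},{"delta_pos":[-6,-15,-1.4],"twist":[0,0,0],"jaw":0.4},{"delta_pos":[-9.5,-15,-2.2],"twist":[0,0,0],"jaw":0.4},{"delta_pos":[-13,-15,-3],"twist":[0,0,0],"jaw":0.4},{"delta_pos":[-16.5,-15,-3.8],"twist":[0,0,0],"jaw":0.4},{"delta_pos":[-20,-15,-4.6],"twist":[0,0,0],"jaw":0.4},{"delta_pos":[-23,-15,-5.3],"twist":[0,0,0],"jaw":0.4}]'; python3 -m handwheel '[{"delta_pos":[-3,0,-0.7],"twist":[0,0,0],"jaw":0.4},{"delta_pos":[-4.3,0,-0.9],"twist":[0,0,0],"jaw":0.4},{"delta_pos":[-4.3,3.5,-0.9],"twist":[0,0,0],"jaw":0.4},{"delta_pos":[-4.3,7,-0.9],"twist":[0,0,0],"jaw":0.4},{"delta_pos":[-4.3,10.5,-0.9],"twist":[0,0,0],"jaw":0.4},{"delta_pos":[-4.3,11.5,-0.9],"twist":[0,0,0],"jaw":0.4},{"delta_pos":[-4.3,11.5,-0.9],"twist":[0,0,0],"jaw":0.4},{"delta_pos":[-4.3,11.5,-0.9],"twist":[0,0,0],"jaw":0.4},{"delta_pos":[-4.3,11.5,-0.9],"twist":[0,0,0],"jaw":0.4},{"delta_pos":[-4.3,11.5,-0.9],"twist":[0,0,0],"jaw":0.4}]'; python3 go.py 510.5 92.2 49 96.2; python3 obj.py|grep wrist;python3 -c "
from h import *
cap('wrist','w7.png')"
```

```text
time_s: 27.05
eef_pos: [496.1, 131.5, 189.0]
ee_rot: [-0.472, 0.473, 0.526, -0.526]
force: [0.2, 0.9, -1.1]
grip_width: 0.708
time_s: 27.88
eef_pos: [510.3, 92.0, 75.3]
ee_rot: [-0.471, 0.473, 0.527, -0.525]
force: [0.3, 0.6, -0.9]
grip_width: 0.707
t 27.88 tcp [510.3  92.   75.3] j [-0.05  0.48  1.71  0.    0.95 -1.73] F [ 0.3  0.6 -0.9] g 0.707
axes x [-0.107  0.994 -0.001] y [ 0.004 -0.    -1.   ] z [-0.994 -0.107 -0.004]
yaw now 96.2 delta_cm [0.02, 2.63, -0.01] twist [0.004, -0.001, -0.001]
wrist tub 6745 [159. 240.] [519.  -6.] r 31.7 z 73.0
wrist tub 621 [604. 256.] [512. 352.] r 30.8 z 63.0
wrist tub 1163 [618. 266.] [515. 357.] r 29.9 z 64.0
wrist tub 777 [521. 274.] [530. 251.] r 29.7 z 63.0
wrist tub 2202 [539. 293.] [536. 257.] r 28.0 z 64.0
```

View pics/w7.png

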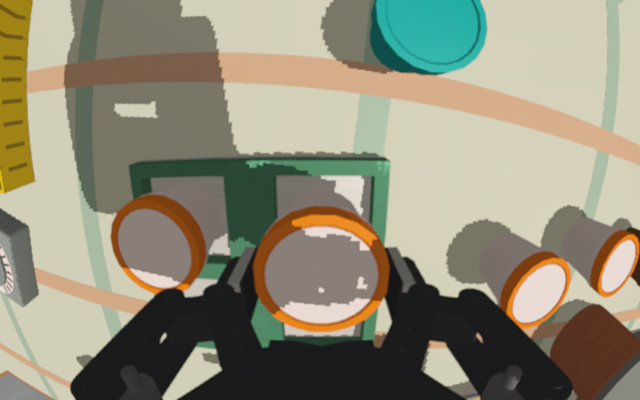

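```bash
python3 -m handwheel '[{"delta_pos":[0,1.2,0],"twist":[0,0,0],"jaw":0.4},{"delta_pos":[0,2.3,0],"twist":[0,0,0],"jaw":0.4},{"delta_pos":[0,2.7,0],"twist":[0,0,0],"jaw":0.4},{"delta_pos":[0,2.7,0],"twist":[0,0,0],"jaw":0.4},{"delta_pos":[0,2.7,0],"twist":[0,0,0],"jaw":1},{"delta_pos":[0,2.7,0],"twist":[0,0,0],"jaw":1},{"delta_pos":[0,2.7,0],"twist":[0,0,0],"jaw":1},{"delta_pos":[0,0,0],"twist":[0,0,0],"jaw":1},{"delta_pos":[0,-4,0],"twist":[0,0,0],"jaw":1},{"delta_pos":[0,-8,0],"twist":[0,0,0],"jaw":1}]'; python3 obj.py|grep tub; python3 go.py 536.5 257.5 190 96.2
```

```text
time_s: 28.92
eef_pos: [508.5, 91.8, 153.8]
ee_rot: [0.473, -0.472, -0.525, 0.527]
force: [0.8, -0.2, -0.4]
grip_width: 1.003
scene tub 150 [296. 178.] [523.  -5.] r 32.4 z 73.0
scene tub 247 [329. 184.] [510.  93.] r 31.7 z 73.0
scene tub 334 [380. 208.] [539. 258.] r 31.9 z 65.0
scene tub 345 [416. 211.] [516. 357.] r 32.1 z 65.0
scene tub 334 [452. 223.] [521. 463.] r 32.0 z 65.0
side tub 79 [283. 143.] [516. 456.] r 32.8 z 63.0
side tub 102 [322. 145.] [646. 409.] r 36.4 z 76.0
side tub 100 [287. 158.] [511. 352.] r 32.7 z 63.0
side tub 99 [298. 174.] [525. 252.] r 30.5 z 62.0
side tub 175 [303. 204.] [504.  87.] r 31.5 z 71.0
side tub 118 [315. 226.] [519. -11.] r 32.5 z 71.0
wrist tub 3765 [320. 197.] [504.  91.] r 30.1 z 73.0
wrist tub 3639 [204. 197.] [519.  -6.] r 31.5 z 73.0
wrist tub 354 [551. 219.] [511. 349.] r 30.1 z 63.0
wrist tub 1150 [566. 229.] [515. 358.] r 31.3 z 65.0
wrist tub 338 [473. 228.] [531. 249.] r 29.6 z 63.0
wrist tub 1127 [611. 235.] [517. 462.] r 32.8 z 65.0
wrist tub 1744 [491. 244.] [536. 258.] r 27.9 z 64.0
t 29.07 tcp [510.5  91.8 155.7] j [-0.05  0.37  1.63  0.    1.14 -1.73] F [ 0.1 -0.6 -1.2] g 0.999
axes x [-0.107  0.994 -0.001] y [ 0.006 -0.    -1.   ] z [-0.994 -0.107 -0.006]
yaw now 96.1 delta_cm [16.19, -3.42, -4.38] twist [0.006, -0.001, -0.001]
```

```bash
python3 -m handwheel '[{"delta_pos":[2,-2,-0.5],"twist":[0,0,0],"jaw":1},{"delta_pos":[5,-3.4,-1.3],"twist":[0,0,0],"jaw":1},{"delta_pos":[8,-3.4,-2.1],"twist":[0,0,0],"jaw":1},{"delta_pos":[11,-3.4,-2.9],"twist":[0,0,0],"jaw":1},{"delta_pos":[14,-3.4,-3.7],"twist":[0,0,0],"jaw":1},{"delta_pos":[16.2,-3.4,-4.4],"twist":[0,0,0],"jaw":1},{"delta_pos":[16.2,0,-4.4],"twist":[0,0,0],"jaw":1},{"delta_pos":[16.2,3,-4.4],"twist":[0,0,0],"jaw":1},{"delta_pos":[16.2,5,-4.4],"twist":[0,0,0],"jaw":1},{"delta_pos":[16.2,5,-4.4],"twist":[0,0,0],"jaw":1}]'; python3 obj.py|grep -v blue; python3 go.py 536.5 257.5 37 96.2
```

```text
time_s: 29.9
eef_pos: [532.8, 257.0, 97.4]
ee_rot: [0.474, -0.47, -0.523, 0.529]
force: [-0.5, -0.1, 0.0]
grip_width: 0.999
scene tub 309 [297. 177.] [522.  -4.] r 32.6 z 73.0
scene tub 130 [329. 184.] [511.  93.] r 32.2 z 73.0
scene tub 228 [380. 209.] [539. 258.] r 31.8 z 65.0
scene tub 350 [416. 211.] [516. 357.] r 31.7 z 65.0
scene tub 328 [452. 223.] [521. 464.] r 31.9 z 65.0
side tub 107 [285. 143.] [514. 457.] r 32.6 z 63.0
side tub 129 [289. 158.] [509. 351.] r 32.6 z 62.0
side tub 111 [302. 174.] [534. 251.] r 30.0 z 62.0
side tub 87 [303. 207.] [505.  85.] r 30.2 z 71.0
side tub 246 [313. 225.] [516. -11.] r 33.0 z 71.0
wrist tub 1853 [104. 165.] [507.  92.] r 31.9 z 73.0
wrist tub 738 [ 93. 171.] [507.  92.] r 24.3 z 72.0
wrist tub 756 [ 41. 170.] [518.  -1.] r 30.7 z 70.0
wrist tub 1459 [ 19. 177.] [520.  -7.] r 31.0 z 73.0
wrist tub 466 [439. 191.] [509. 347.] r 29.4 z 63.0
wrist tub 3789 [469. 212.] [514. 357.] r 27.4 z 64.0
wrist tub 3541 [319. 231.] [534. 257.] r 30.8 z 65.0
wrist tub 3082 [564. 225.] [517. 462.] r 32.1 z 65.0
wrist tub 575 [330. 216.] [526. 263.] r 21.1 z 64.0
wrist tub 286 [464. 362.] [652. 401.] r 24.5 z 77.0
t 30.05 tcp [536.1 257.7 104. ] j [ 0.25  0.58  1.44  0.    1.12 -1.43] F [-0.3 -1.6  0.1] g 1.0
axes x [-0.107  0.994  0.   ] y [ 0.001  0.    -1.   ] z [-0.994 -0.107 -0.001]
yaw now 96.1 delta_cm [-0.02, 6.7, -0.04] twist [0.001, -0.001, 0.0]
```

```bash
python3 -m handwheel '[{"delta_pos":[0,3,0],"twist":[0,0,0],"jaw":1},{"delta_pos":[0,5.5,0],"twist":[0,0,0],"jaw":1},{"delta_pos":[0,6.7,0],"twist":[0,0,0],"jaw":1},{"delta_pos":[0,6.7,0],"twist":[0,0,0],"jaw":1},{"delta_pos":[0,6.7,0],"twist":[0,0,0],"jaw":0.7},{"delta_pos":[0,6.7,0],"twist":[0,0,0],"jaw":0.4},{"delta_pos":[0,6.7,0],"twist":[0,0,0],"jaw":0.4},{"delta_pos":[0,6.7,0],"twist":[0,0,0],"jaw":0.4},{"delta_pos":[0,6.7,0],"twist":[0,0,0],"jaw":0.4},{"delta_pos":[0,6.7,0],"twist":[0,0,0],"jaw":0.4}]' 50; python3 go.py 600 1.4 190 96.2
```

```text
time_s: 30.88
eef_pos: [536.8, 257.8, 38.6]
ee_rot: [-0.472, 0.473, 0.527, -0.525]
force: [-2.1, -1.6, 6.9]
grip_width: 0.709
t 30.88 tcp [536.8 257.8  38.6] j [ 0.25  0.67  1.48 -0.    0.98 -1.43] F [-2.1 -1.6  6.9] g 0.709
axes x [-0.107  0.994  0.   ] y [ 0.004  0.001 -1.   ] z [-0.994 -0.107 -0.004]
yaw now 96.1 delta_cm [-26.16, -15.13, -3.59] twist [0.004, -0.001, 0.0]
```

```bash
python3 -m handwheel '[{"delta_pos":[0,-3.5,0],"twist":[0,0,0],"jaw":0.4},{"delta_pos":[0,-7,0],"twist":[0,0,0],"jaw":0.4},{"delta_pos":[0,-10.5,0],"twist":[0,0,0],"jaw":0.4},{"delta_pos":[-2.5,-13.5,-0.3],"twist":[0,0,0],"jaw":0.4},{"delta_pos":[-6,-15,-0.8],"twist":[0,0,0],"jaw":0.4},{"delta_pos":[-9.5,-15,-1.3],"twist":[0,0,0],"jaw":0.4},{"delta_pos":[-13,-15,-1.8],"twist":[0,0,0],"jaw":0.4},{"delta_pos":[-16.5,-15,-2.3],"twist":[0,0,0],"jaw":0.4},{"delta_pos":[-20,-15,-2.8],"twist":[0,0,0],"jaw":0.4},{"delta_pos":[-23,-15,-3.2],"twist":[0,0,0],"jaw":0.4}]'; python3 -m handwheel '[{"delta_pos":[-2.5,0,-0.3],"twist":[0,0,0],"jaw":0.4},{"delta_pos":[-3.2,0,-0.4],"twist":[0,0,0],"jaw":0.4},{"delta_pos":[-3.2,3.5,-0.4],"twist":[0,0,0],"jaw":0.4},{"delta_pos":[-3.2,7,-0.4],"twist":[0,0,0],"jaw":0.4},{"delta_pos":[-3.2,10.5,-0.4],"twist":[0,0,0],"jaw":0.4},{"delta_pos":[-3.2,11.5,-0.4],"twist":[0,0,0],"jaw":0.4},{"delta_pos":[-3.2,11.5,-0.4],"twist":[0,0,0],"jaw":0.4},{"delta_pos":[-3.2,11.5,-0.4],"twist":[0,0,0],"jaw":0.4},{"delta_pos":[-3.2,11.5,-0.4],"twist":[0,0,0],"jaw":0.4},{"delta_pos":[-3.2,11.5,-0.4],"twist":[0,0,0],"jaw":0.4}]'; python3 go.py 600 1.4 47.5 96.2; python3 obj.py|grep tub;python3 -c "
from h import *
cap('wrist','w8.png')"
```

```text
time_s: 31.72
eef_pos: [592.4, 30.1, 187.4]
ee_rot: [-0.472, 0.473, 0.526, -0.526]
force: [0.6, 0.3, -2.7]
grip_width: 0.708
time_s: 32.55
eef_pos: [600.6, 0.9, 73.7]
ee_rot: [-0.471, 0.474, 0.527, -0.525]
force: [-0.4, -0.2, -2.6]
grip_width: 0.71
t 32.55 tcp [600.6   0.9  73.7] j [-0.19  0.63  1.44  0.    1.06 -1.87] F [-0.4 -0.2 -2.6] g 0.71
axes x [-0.107  0.994 -0.001] y [ 0.004 -0.001 -1.   ] z [-0.994 -0.107 -0.004]
yaw now 96.2 delta_cm [0.06, 2.62, 0.07] twist [0.004, -0.001, -0.001]
scene tub 56 [303. 173.] [508.  12.] r 21.3 z 73.0
scene tub 319 [329. 182.] [510.  93.] r 31.8 z 73.0
scene tub 354 [416. 211.] [516. 358.] r 32.1 z 65.0
scene tub 327 [453. 223.] [520. 463.] r 31.2 z 65.0
side tub 80 [284. 144.] [510. 453.] r 29.9 z 62.0
side tub 128 [289. 158.] [510. 350.] r 31.4 z 63.0
side tub 204 [302. 204.] [505.  87.] r 32.0 z 71.0
side tub 244 [313. 225.] [519. -10.] r 32.8 z 71.0
wrist tub 9699 [324.  97.] [519.  -6.] r 26.5 z 72.0
wrist tub 777 [464. 106.] [510.  80.] r 28.3 z 71.0
wrist tub 5882 [510. 107.] [507.  92.] r 27.3 z 72.0
```

View pics/w8.png

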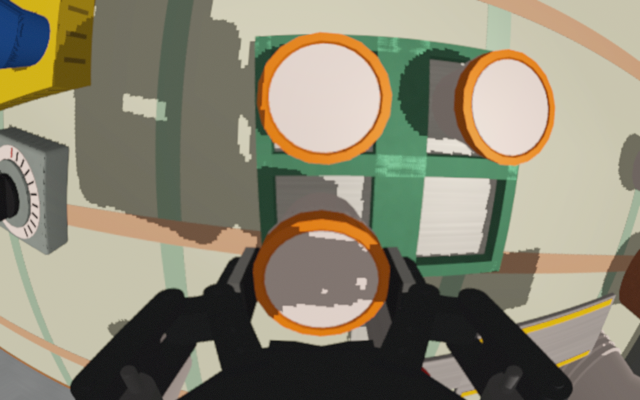

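```bash
python3 -m handwheel '[{"delta_pos":[0,1.2,0],"twist":[0,0,0],"jaw":0.4},{"delta_pos":[0,2.3,0],"twist":[0,0,0],"jaw":0.4},{"delta_pos":[0,2.7,0],"twist":[0,0,0],"jaw":0.4},{"delta_pos":[0,2.7,0],"twist":[0,0,0],"jaw":0.4},{"delta_pos":[0,2.7,0],"twist":[0,0,0],"jaw":1},{"delta_pos":[0,2.7,0],"twist":[0,0,0],"jaw":1},{"delta_pos":[0,2.7,0],"twist":[0,0,0],"jaw":1},{"delta_pos":[0,0,0],"twist":[0,0,0],"jaw":1},{"delta_pos":[0,-4,0],"twist":[0,0,0],"jaw":1},{"delta_pos":[0,-8,0],"twist":[0,0,0],"jaw":1}]'; python3 obj.py|grep tub; python3 go.py 513.5 356 190 96.2
```

```text
time_s: 33.58
eef_pos: [598.7, 1.1, 151.2]
ee_rot: [0.474, -0.472, -0.525, 0.527]
force: [0.9, -0.0, 0.3]
grip_width: 1.003
scene tub 140 [294. 180.] [534. -10.] r 27.2 z 73.0
scene tub 322 [329. 182.] [509.  92.] r 32.6 z 73.0
scene tub 253 [289. 200.] [602.   3.] r 31.6 z 73.0
scene tub 345 [416. 211.] [516. 357.] r 32.3 z 65.0
scene tub 326 [452. 223.] [520. 463.] r 31.7 z 65.0
side tub 113 [285. 143.] [514. 457.] r 35.1 z 62.0
side tub 113 [318. 145.] [633. 410.] r 36.4 z 76.0
side tub 129 [289. 158.] [510. 352.] r 33.6 z 63.0
side tub 202 [302. 204.] [505.  86.] r 31.8 z 71.0
side tub 193 [339. 219.] [597.  -2.] r 32.0 z 71.0
side tub 244 [313. 225.] [517.  -9.] r 33.3 z 71.0
wrist tub 3959 [324.  98.] [520.  -6.] r 26.7 z 72.0
wrist tub 188 [417. 102.] [510.  76.] r 26.3 z 69.0
wrist tub 3153 [452. 101.] [507.  92.] r 26.9 z 72.0
wrist tub 1065 [626. 161.] [514. 355.] r 31.2 z 64.0
wrist tub 3811 [320. 199.] [596.   0.] r 29.8 z 73.0
t 33.73 tcp [600.8   0.7 153.9] j [-0.19  0.54  1.37 -0.    1.23 -1.87] F [ 0.3 -0.7 -0.9] g 0.998
axes x [-0.107  0.994 -0.002] y [ 0.006 -0.001 -1.   ] z [-0.994 -0.107 -0.005]
yaw now 96.1 delta_cm [36.25, -3.7, 4.85] twist [0.005, -0.001, -0.002]
```

```bash
python3 -m handwheel '[{"delta_pos":[2.5,-2,0.3],"twist":[0,0,0],"jaw":1},{"delta_pos":[6.5,-3.7,0.8],"twist":[0,0,0],"jaw":1},{"delta_pos":[10.5,-3.7,1.3],"twist":[0,0,0],"jaw":1},{"delta_pos":[14.5,-3.7,1.9],"twist":[0,0,0],"jaw":1},{"delta_pos":[18.5,-3.7,2.4],"twist":[0,0,0],"jaw":1},{"delta_pos":[22.5,-3.7,2.9],"twist":[0,0,0],"jaw":1},{"delta_pos":[26.5,-3.7,3.5],"twist":[0,0,0],"jaw":1},{"delta_pos":[30.5,-3.7,4],"twist":[0,0,0],"jaw":1},{"delta_pos":[34.5,-3.7,4.6],"twist":[0,0,0],"jaw":1},{"delta_pos":[36.3,-3.7,4.9],"twist":[0,0,0],"jaw":1}]'; python3 obj.py|grep -E "tub" ; python3 go.py 513.5 356 37 96.2
```

```text
time_s: 34.57
eef_pos: [509.6, 360.5, 186.2]
ee_rot: [0.472, -0.471, -0.526, 0.528]
force: [-0.6, -0.1, -1.0]
grip_width: 0.996
scene tub 310 [297. 177.] [522.  -5.] r 32.3 z 73.0
scene tub 320 [329. 182.] [511.  93.] r 32.1 z 73.0
scene tub 329 [289. 199.] [602.   2.] r 31.8 z 73.0
scene tub 327 [416. 211.] [515. 358.] r 32.6 z 65.0
scene tub 321 [453. 223.] [521. 463.] r 32.2 z 65.0
side tub 116 [285. 143.] [511. 457.] r 33.5 z 63.0
side tub 126 [289. 158.] [509. 352.] r 32.8 z 63.0
side tub 211 [302. 204.] [503.  86.] r 32.5 z 71.0
side tub 229 [339. 219.] [596.  -1.] r 33.3 z 71.0
side tub 245 [313. 225.] [517. -10.] r 32.7 z 71.0
wrist tub 1569 [ 79. 168.] [507.  93.] r 31.7 z 73.0
wrist tub 361 [ 42. 171.] [519.  -3.] r 31.1 z 71.0
wrist tub 758 [ 27. 175.] [518.  -7.] r 30.9 z 73.0
wrist tub 2796 [316. 195.] [511. 356.] r 29.9 z 65.0
wrist tub 3048 [425. 212.] [518. 462.] r 31.8 z 65.0
wrist tub 309 [ 52. 228.] [596.   7.] r 30.2 z 70.0
wrist tub 679 [ 39. 235.] [600.   1.] r 31.1 z 73.0
t 34.72 tcp [511.  357.4 186.3] j [ 0.42  0.57  1.24 -0.    1.34 -1.26] F [ 0.1 -0.7 -0. ] g 1.0
axes x [-0.109  0.994 -0.001] y [-0.002 -0.001 -1.   ] z [-0.994 -0.109  0.003]
yaw now 96.3 delta_cm [-0.16, 14.93, -0.27] twist [-0.003, 0.001, -0.001]
```

```bash
python3 -m handwheel '[{"delta_pos":[-0.1,3.8,-0.2],"twist":[0,0,0],"jaw":1},{"delta_pos":[-0.1,7.6,-0.2],"twist":[0,0,0],"jaw":1},{"delta_pos":[-0.1,11.4,-0.2],"twist":[0,0,0],"jaw":1},{"delta_pos":[-0.1,14,-0.2],"twist":[0,0,0],"jaw":1},{"delta_pos":[-0.1,15,-0.2],"twist":[0,0,0],"jaw":1},{"delta_pos":[-0.1,15,-0.2],"twist":[0,0,0],"jaw":0.7},{"delta_pos":[-0.1,15,-0.2],"twist":[0,0,0],"jaw":0.4},{"delta_pos":[-0.1,15,-0.2],"twist":[0,0,0],"jaw":0.4},{"delta_pos":[-0.1,15,-0.2],"twist":[0,0,0],"jaw":0.4},{"delta_pos":[-0.1,15,-0.2],"twist":[0,0,0],"jaw":0.4}]' 50; python3 go.py 589 100.8 190 96.2
```

```text
time_s: 35.55
eef_pos: [514.9, 356.0, 40.0]
ee_rot: [-0.472, 0.473, 0.527, -0.525]
force: [0.2, -1.3, 4.2]
grip_width: 0.711
t 35.55 tcp [514.9 356.   40. ] j [ 0.42  0.72  1.38 -0.    1.04 -1.26] F [ 0.2 -1.3  4.2] g 0.711
axes x [-0.107  0.994  0.001] y [ 0.003  0.001 -1.   ] z [-0.994 -0.107 -0.003]
yaw now 96.1 delta_cm [-26.16, -15.0, -4.68] twist [0.003, -0.001, 0.001]
```

```bash
python3 -m handwheel '[{"delta_pos":[0,-3.5,0],"twist":[0,0,0],"jaw":0.4},{"delta_pos":[0,-7,0],"twist":[0,0,0],"jaw":0.4},{"delta_pos":[0,-10.5,0],"twist":[0,0,0],"jaw":0.4},{"delta_pos":[-2.5,-13.5,-0.4],"twist":[0,0,0],"jaw":0.4},{"delta_pos":[-6,-15,-1],"twist":[0,0,0],"jaw":0.4},{"delta_pos":[-9.5,-15,-1.6],"twist":[0,0,0],"jaw":0.4},{"delta_pos":[-13,-15,-2.2],"twist":[0,0,0],"jaw":0.4},{"delta_pos":[-16.5,-15,-2.9],"twist":[0,0,0],"jaw":0.4},{"delta_pos":[-20,-15,-3.6],"twist":[0,0,0],"jaw":0.4},{"delta_pos":[-23,-15,-4.1],"twist":[0,0,0],"jaw":0.4}]'; python3 -m handwheel '[{"delta_pos":[-2.5,0,-0.4],"twist":[0,0,0],"jaw":0.4},{"delta_pos":[-3.2,0,-0.5],"twist":[0,0,0],"jaw":0.4},{"delta_pos":[-3.2,3.5,-0.5],"twist":[0,0,0],"jaw":0.4},{"delta_pos":[-3.2,7,-0.5],"twist":[0,0,0],"jaw":0.4},{"delta_pos":[-3.2,10.5,-0.5],"twist":[0,0,0],"jaw":0.4},{"delta_pos":[-3.2,11.5,-0.5],"twist":[0,0,0],"jaw":0.4},{"delta_pos":[-3.2,11.5,-0.5],"twist":[0,0,0],"jaw":0.4},{"delta_pos":[-3.2,11.5,-0.5],"twist":[0,0,0],"jaw":0.4},{"delta_pos":[-3.2,11.5,-0.5],"twist":[0,0,0],"jaw":0.4},{"delta_pos":[-3.2,11.5,-0.5],"twist":[0,0,0],"jaw":0.4}]'; python3 go.py 590 100.8 49 96.2; python3 obj.py|grep tub;python3 -c "
from h import *
cap('wrist','w9.png')"
```

```text
time_s: 36.38
eef_pos: [579.8, 129.3, 188.9]
ee_rot: [-0.472, 0.473, 0.526, -0.526]
force: [0.5, 0.3, -1.7]
grip_width: 0.705
time_s: 37.22
eef_pos: [588.9, 100.4, 75.6]
ee_rot: [-0.471, 0.473, 0.527, -0.525]
force: [-0.0, -0.1, -0.9]
grip_width: 0.709
t 37.22 tcp [588.9 100.4  75.6] j [-0.03  0.62  1.45  0.    1.06 -1.71] F [-0.  -0.1 -0.9] g 0.709
axes x [-0.107  0.994 -0.   ] y [ 0.004 -0.    -1.   ] z [-0.994 -0.107 -0.004]
yaw now 96.2 delta_cm [0.03, 2.66, -0.1] twist [0.004, -0.001, -0.001]
scene tub 142 [294. 175.] [523.  -8.] r 32.2 z 73.0
scene tub 155 [289. 201.] [601.   3.] r 32.2 z 73.0
scene tub 335 [452. 223.] [521. 464.] r 31.4 z 65.0
side tub 112 [285. 143.] [513. 456.] r 32.1 z 62.0
side tub 199 [302. 205.] [501.  82.] r 31.5 z 71.0
side tub 120 [339. 220.] [597.  -4.] r 31.8 z 71.0
side tub 164 [314. 226.] [517. -11.] r 32.3 z 71.0
wrist tub 9427 [313.  92.] [506.  88.] r 26.6 z 72.0
wrist tub 8544 [143. 111.] [519.  -6.] r 31.8 z 73.0
wrist tub 6408 [157. 242.] [599.   1.] r 32.0 z 73.0
```

View pics/w9.png

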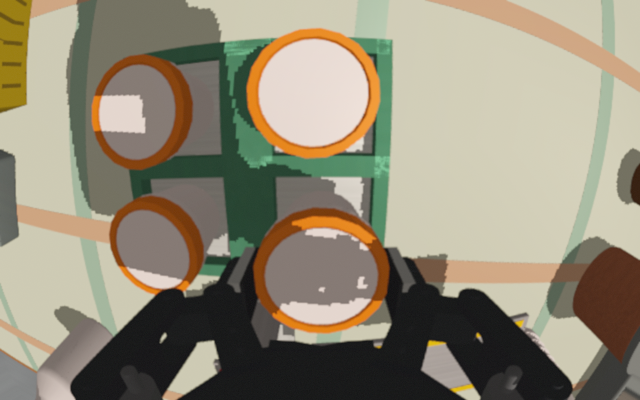

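```bash
python3 -m handwheel '[{"delta_pos":[0,1.2,0],"twist":[0,0,0],"jaw":0.4},{"delta_pos":[0,2.3,0],"twist":[0,0,0],"jaw":0.4},{"delta_pos":[0,2.7,0],"twist":[0,0,0],"jaw":0.4},{"delta_pos":[0,2.7,0],"twist":[0,0,0],"jaw":0.4},{"delta_pos":[0,2.7,0],"twist":[0,0,0],"jaw":1},{"delta_pos":[0,2.7,0],"twist":[0,0,0],"jaw":1},{"delta_pos":[0,2.7,0],"twist":[0,0,0],"jaw":1},{"delta_pos":[0,0,0],"twist":[0,0,0],"jaw":1},{"delta_pos":[0,-5,0],"twist":[0,0,0],"jaw":1},{"delta_pos":[0,-11,0],"twist":[0,0,0],"jaw":1}]'; python3 obj.py; python3 go.py 684 61 190 10.2; python3 -c "
from h import *
cap('scene','s10.png');cap('side','sd10.png',(220,110,460,380),2.2)"
```

```text
time_s: 38.25
eef_pos: [587.0, 100.2, 156.7]
ee_rot: [0.473, -0.472, -0.525, 0.527]
force: [-0.3, -0.2, 0.3]
grip_width: 0.999
scene blue 168 [231. 117.] [ 373. -294.] r 33.1 z 67.0
scene tub 80 [293. 180.] [524.  -7.] r 31.6 z 73.0
scene tub 220 [327. 184.] [510.  89.] r 30.8 z 73.0
scene tub 160 [289. 201.] [603.   3.] r 31.6 z 73.0
scene tub 279 [324. 206.] [589. 102.] r 32.2 z 73.0
scene tub 325 [452. 223.] [520. 464.] r 32.3 z 65.0
side tub 112 [285. 143.] [516. 458.] r 33.4 z 62.0
side tub 50 [312. 145.] [612. 406.] r 20.8 z 75.0
side tub 174 [327. 198.] [584.  97.] r 33.6 z 71.0
side tub 201 [302. 205.] [504.  84.] r 31.5 z 71.0
side tub 127 [339. 220.] [598.  -2.] r 32.7 z 71.0
side tub 93 [314. 227.] [518. -10.] r 32.7 z 71.0
wrist blue 1324 [14. 62.] [ 454. -286.] r 36.6 z 68.0
wrist tub 3769 [317.  94.] [506.  88.] r 26.7 z 72.0
wrist tub 4242 [199. 104.] [519.  -6.] r 31.7 z 73.0
wrist tub 1233 [622. 173.] [517. 461.] r 32.8 z 65.0
wrist tub 3615 [320. 196.] [584. 100.] r 30.1 z 73.0
wrist tub 3497 [204. 196.] [598.   1.] r 31.3 z 73.0
t 38.4 tcp [589.1 100.3 159.4] j [-0.03  0.53  1.37  0.    1.23 -1.71] F [-0.  -0.4 -0.8] g 1.0
axes x [-0.107  0.994 -0.001] y [ 0.006 -0.    -1.   ] z [-0.994 -0.107 -0.006]
yaw now 96.1 delta_cm [-4.92, -3.01, -9.03] twist [0.005, 1.5, 0.004]
```

View pics/s10.png

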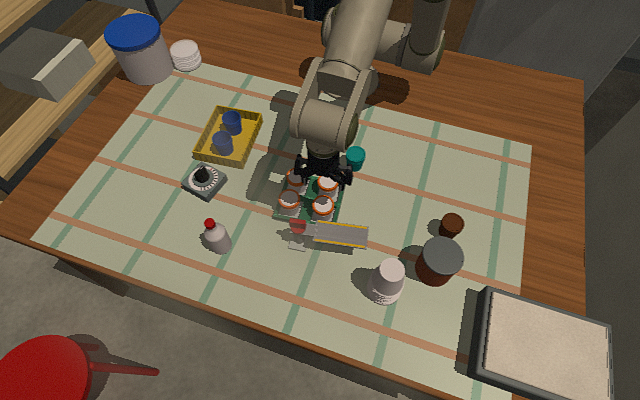

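View pics/sd10.png

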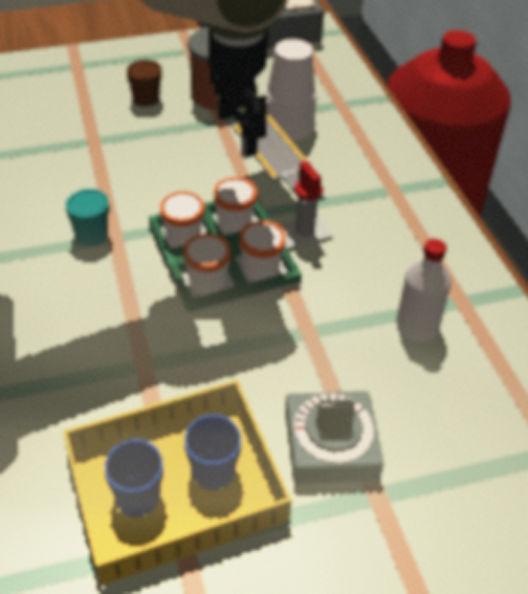

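```bash
python3 -m handwheel '[{"delta_pos":[0,-2,0],"twist":[0,0.12,0],"jaw":1},{"delta_pos":[-0.5,-3,-1],"twist":[0,0.24,0],"jaw":1},{"delta_pos":[-1,-3,-2],"twist":[0,0.36,0],"jaw":1},{"delta_pos":[-1.5,-3,-3],"twist":[0,0.48,0],"jaw":1},{"delta_pos":[-2,-3,-4],"twist":[0,0.6,0],"jaw":1},{"delta_pos":[-2.5,-3,-5],"twist":[0,0.72,0],"jaw":1},{"delta_pos":[-3.2,-3,-6],"twist":[0,0.84,0],"jaw":1},{"delta_pos":[-4,-3,-7.5],"twist":[0,0.96,0],"jaw":0.8},{"delta_pos":[-4.9,-3,-9],"twist":[0,1.08,0],"jaw":0.6},{"delta_pos":[-4.9,-3,-9],"twist":[0,1.2,0],"jaw":0.6}]'; python3 go.py 684 61 165 10.2
```

```text
time_s: 39.33
eef_pos: [683.6, 59.6, 183.4]
ee_rot: [0.688, -0.687, -0.164, 0.166]
force: [-0.0, 0.7, -0.6]
grip_width: 0.616
t 39.33 tcp [683.6  59.6 183.4] j [-0.08  0.72  0.99 -0.    1.44 -0.55] F [-0.   0.7 -0.6] g 0.616
axes x [ 0.891  0.453 -0.003] y [-0.003 -0.    -1.   ] z [-0.453  0.891  0.001]
yaw now 27.0 delta_cm [0.1, 1.84, 0.1] twist [-0.001, 0.293, -0.003]
```

```bash
python3 -m handwheel '[{"delta_pos":[0,0,0],"twist":[0,0.1,0],"jaw":0.6},{"delta_pos":[0,0,0],"twist":[0,0.2,0],"jaw":0.6},{"delta_pos":[0,0,0],"twist":[0,0.3,0],"jaw":0.6},{"delta_pos":[0,0,0],"twist":[0,0.3,0],"jaw":0.6},{"delta_pos":[0,0,0],"twist":[0,0.3,0],"jaw":0.6},{"delta_pos":[0,0,0],"twist":[0,0.3,0],"jaw":0.6},{"delta_pos":[0,0,0],"twist":[0,0.3,0],"jaw":0.6},{"delta_pos":[0,0,0],"twist":[0,0.3,0],"jaw":0.6},{"delta_pos":[0,0,0],"twist":[0,0.3,0],"jaw":0.6},{"delta_pos":[0,0,0],"twist":[0,0.3,0],"jaw":0.6}]'; cat > kn.py <<'E'
from h import *
c=cap("wrist","kn.png");W=pts(c,True);H=hsv(c);h,s,v=[H[...,i].astype(int) for i in range(3)]
x,y,z=W[...,0],W[...,1],W[...,2]
m=(np.hypot(x-684,y-60)<60)&((h<8)|(h>172))&(s>120)&(z>114)
P=W[m].astype(np.float32);print(len(P),P.mean(0),cv2.minAreaRect(np.ascontiguousarray(P[:,:2])))
E
python3 kn.py; python3 go.py 684 61 98 10.2
```

```text
time_s: 40.17
eef_pos: [682.5, 61.2, 186.6]
ee_rot: [-0.704, 0.704, 0.063, -0.063]
force: [0.5, 0.6, 0.8]
grip_width: 0.604
1239 [686.5522    64.576744 134.71936 ] ((704.8444213867188, 66.71339416503906), (56.8384895324707, 42.53492736816406), 10.446457862854004)
t 40.22 tcp [682.5  61.2 186.6] j [-0.08  0.71  0.99  0.    1.44 -0.26] F [ 0.5  0.5 -0. ] g 0.602
axes x [ 0.984  0.177 -0.   ] y [-0.  0. -1.] z [-0.177  0.984  0.   ]
yaw now 10.2 delta_cm [0.15, 8.86, -0.05] twist [-0.0, 0.0, -0.0]
```

View pics/kn.png

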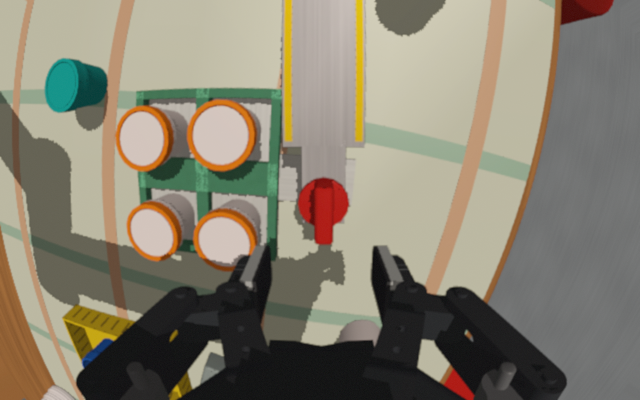

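```bash
python3 -m handwheel '[{"delta_pos":[0.1,2,0],"twist":[0,0,0],"jaw":0.6},{"delta_pos":[0.15,4,0],"twist":[0,0,0],"jaw":0.6},{"delta_pos":[0.15,6,0],"twist":[0,0,0],"jaw":0.6},{"delta_pos":[0.15,8,0],"twist":[0,0,0],"jaw":0.6},{"delta_pos":[0.15,8.7,0],"twist":[0,0,0],"jaw":0.4},{"delta_pos":[0.15,8.7,0],"twist":[0,0,0],"jaw":0.1},{"delta_pos":[0.15,8.7,0],"twist":[0,0,0],"jaw":0},{"delta_pos":[0.15,8.7,0],"twist":[0,0,0],"jaw":0},{"delta_pos":[0.15,8.7,0],"twist":[0,0,0],"jaw":0},{"delta_pos":[0.15,8.7,0],"twist":[0,0,0],"jaw":0}]' 80; python3 go.py 684 60.8 98 96
```

```text
time_s: 41.05
eef_pos: [684.3, 61.4, 100.9]
ee_rot: [-0.704, 0.704, 0.063, -0.062]
force: [-3.0, -0.8, 1.6]
grip_width: 0.147
t 41.05 tcp [684.3  61.4 100.9] j [-0.08  0.78  1.09 -0.    1.26 -0.26] F [-3.  -0.8  1.6] g 0.147
axes x [0.984 0.177 0.001] y [ 0.001 -0.    -1.   ] z [-0.177  0.984 -0.   ]
yaw now 10.2 delta_cm [-0.04, 0.29, -0.06] twist [0.001, -1.497, 0.001]
```

```bash
python3 -m handwheel '[{"delta_pos":[0,0,0],"twist":[0,-0.1,0],"jaw":0},{"delta_pos":[0,0,0],"twist":[0,-0.2,0],"jaw":0},{"delta_pos":[0,0,0],"twist":[0,-0.3,0],"jaw":0},{"delta_pos":[0,0,0],"twist":[0,-0.4,0],"jaw":0},{"delta_pos":[0,0,0],"twist":[0,-0.5,0],"jaw":0},{"delta_pos":[0,0,0],"twist":[0,-0.6,0],"jaw":0},{"delta_pos":[0,0,0],"twist":[0,-0.7,0],"jaw":0},{"delta_pos":[0,0,0],"twist":[0,-0.8,0],"jaw":0},{"delta_pos":[0,0,0],"twist":[0,-0.9,0],"jaw":0},{"delta_pos":[0,0,0],"twist":[0,-1.0,0],"jaw":0}]'; python3 -m handwheel '[{"delta_pos":[0,0,0],"twist":[0,-0.1,0],"jaw":0},{"delta_pos":[0,0,0],"twist":[0,-0.2,0],"jaw":0},{"delta_pos":[0,0,0],"twist":[0,-0.3,0],"jaw":0},{"delta_pos":[0,0,0],"twist":[0,-0.4,0],"jaw":0},{"delta_pos":[0,0,0],"twist":[0,-0.46,0],"jaw":0},{"delta_pos":[0,0,0],"twist":[0,-0.5,0],"jaw":0},{"delta_pos":[0,0,0],"twist":[0,-0.51,0],"jaw":0},{"delta_pos":[0,0,0],"twist":[0,-0.51,0],"jaw":0},{"delta_pos":[0,0,0],"twist":[0,-0.51,0],"jaw":0},{"delta_pos":[0,0,0],"twist":[0,-0.51,0],"jaw":0}]'; python3 go.py 684 60.8 98 96;  python3 -c "
from h import *
print(telemetry.sense()['wrist_torque']);cap('scene','s11.png',(240,130,400,270),4)"
```

```text
time_s: 41.88
eef_pos: [684.3, 61.5, 100.9]
ee_rot: [-0.587, 0.587, 0.395, -0.394]
force: [-2.2, 0.2, 3.0]
grip_width: 0.145
time_s: 42.72
eef_pos: [684.3, 61.5, 100.8]
ee_rot: [-0.47, 0.471, 0.528, -0.528]
force: [-2.0, 0.6, 5.1]
grip_width: 0.144
t 42.72 tcp [684.3  61.5 100.8] j [-0.08  0.78  1.09  0.    1.26 -1.77] F [-2.   0.6  5.1] g 0.144
axes x [-0.115  0.993 -0.   ] y [ 0.002  0.    -1.   ] z [-0.993 -0.115 -0.002]
yaw now 96.6 delta_cm [-0.06, 0.28, 0.04] twist [0.002, 0.01, -0.0]
[ 0.0938028   0.51506634 -0.58919702]
```

View pics/s11.png

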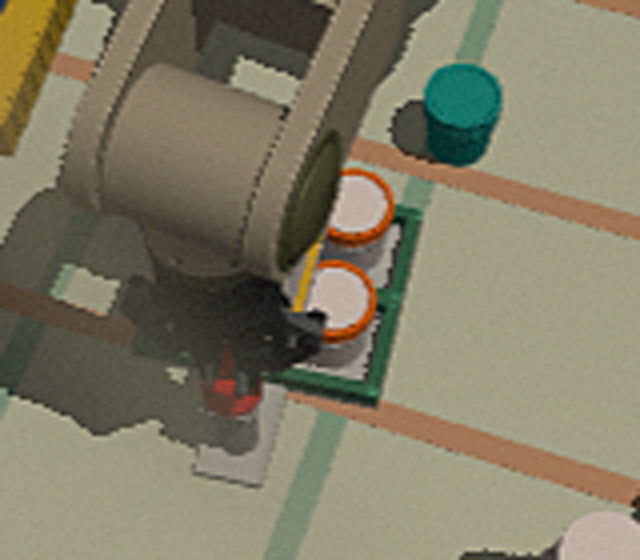

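Bar shut (pressing 0.59 N m on the stop). Release, lift clear and do a full check.

```bash
python3 -m handwheel '[{"delta_pos":[0,0,0],"twist":[0,0,0],"jaw":0.5},{"delta_pos":[0,0,0],"twist":[0,0,0],"jaw":0.6},{"delta_pos":[0,0,0],"twist":[0,0,0],"jaw":0.6},{"delta_pos":[0,-2,0],"twist":[0,0,0],"jaw":0.6},{"delta_pos":[0,-5,0],"twist":[0,0,0],"jaw":0.6},{"delta_pos":[0,-9,0],"twist":[0,0,0],"jaw":0.6},{"delta_pos":[0,-12,0],"twist":[0,0,0],"jaw":0.6},{"delta_pos":[0,-14,0],"twist":[0,0,0],"jaw":0.6},{"delta_pos":[0,-14,0],"twist":[0,0,0],"jaw":0.6},{"delta_pos":[0,-14,0],"twist":[0,0,0],"jaw":0.6}]'; python3 go.py 450 250 240 96
```

```text
time_s: 43.6
eef_pos: [684.2, 61.5, 240.3]
ee_rot: [-0.469, 0.47, 0.529, -0.528]
force: [-0.5, 0.3, -1.1]
grip_width: 0.603
t 43.6 tcp [684.2  61.5 240.3] j [-0.08  0.69  0.89 -0.    1.56 -1.77] F [-0.5  0.3 -1.1] g 0.603
axes x [-0.117  0.993 -0.   ] y [ 0.002 -0.    -1.   ] z [-0.993 -0.117 -0.002]
yaw now 96.7 delta_cm [21.46, -0.02, 21.06] twist [0.002, 0.012, -0.0]
```

```bash
python3 -m handwheel '[{"delta_pos":[2.5,0,2.5],"twist":[0,0,0],"jaw":0.6},{"delta_pos":[5,0,5],"twist":[0,0,0],"jaw":0.6},{"delta_pos":[7.5,0,7.5],"twist":[0,0,0],"jaw":0.6},{"delta_pos":[10,0,10],"twist":[0,0,0],"jaw":0.6},{"delta_pos":[12.5,0,12.5],"twist":[0,0,0],"jaw":0.6},{"delta_pos":[15,0,15],"twist":[0,0,0],"jaw":0.6},{"delta_pos":[18,0,17],"twist":[0,0,0],"jaw":0.6},{"delta_pos":[21,0,19],"twist":[0,0,0],"jaw":0.6},{"delta_pos":[24,0,21],"twist":[0,0,0],"jaw":0.6},{"delta_pos":[26,0,22],"twist":[0,0,0],"jaw":0.6}]'; python3 - <<'E'
from h import *
rep()
for n in("scene","side"):
    c=cap(n,n+"F.png",(160,90,480,310) if n=="scene" else (220,110,460,380),2.3 if n=="scene" else 2.2);W=pts(c)
    x,y,z=W[...,0],W[...,1],W[...,2];H=hsv(c);h,s,v=[H[...,i].astype(int) for i in range(3)]
    m=(x>470)&(x<640)&(y>-60)&(y<160)&(z>76)&(z<88)
    print(n,"bar",m.sum(),cv2.minAreaRect(W[m][:,:2].astype(np.float32)))
    m=(np.hypot(x-602,y+286)<45)&(z>68)&(z<86)
    print("tk",cv2.minAreaRect(W[m][:,:2].astype(np.float32)))
E
python3 obj.py
```

```text
time_s: 44.43
eef_pos: [432.1, 295.6, 238.3]
ee_rot: [0.47, -0.469, -0.528, 0.53]
force: [0.5, -0.1, 0.6]
grip_width: 0.599
t 44.43 tcp [432.1 295.6 238.3] j [ 0.38  0.31  1.49  0.    1.35 -1.31] F [ 0.5 -0.1  0.6] g 0.599
axes x [-0.118  0.993 -0.   ] y [-0.003 -0.001 -1.   ] z [-0.993 -0.118  0.003]
scene bar 979 ((568.653076171875, 50.54685974121094), (146.94976806640625, 66.11573028564453), 5.939711570739746)
tk ((604.6671752929688, -282.3988037109375), (15.088285446166992, 39.6011848449707), 79.28666687011719)
side bar 729 ((565.9824829101562, 45.62578582763672), (148.66993713378906, 70.15843200683594), 5.527488708496094)
tk ((599.0074462890625, -288.17950439453125), (16.385828018188477, 39.34512710571289), 76.7016830444336)
scene blue 157 [232. 117.] [ 375. -295.] r 33.6 z 67.0
scene tub 226 [295. 176.] [523.  -5.] r 31.9 z 73.0
scene tub 247 [330. 182.] [508.  89.] r 32.3 z 73.0
scene tub 246 [287. 198.] [602.   1.] r 31.3 z 74.0
scene tub 296 [324. 206.] [589. 101.] r 32.3 z 73.0
scene tub 321 [452. 223.] [521. 464.] r 32.0 z 65.0
side tub 111 [285. 143.] [515. 456.] r 30.5 z 63.0
side tub 80 [325. 195.] [584. 105.] r 27.7 z 71.0
side tub 104 [299. 204.] [498.  85.] r 30.5 z 71.0
side tub 220 [339. 219.] [596.  -3.] r 31.3 z 71.0
side tub 225 [313. 225.] [517. -10.] r 31.6 z 71.0
wrist blue 143 [  2. 164.] [ 458. -269.] r 24.4 z 56.0
wrist tub 255 [162. 211.] [500.  95.] r 29.4 z 70.0
wrist tub 693 [ 88. 219.] [518.  -6.] r 32.3 z 73.0
wrist tub 1032 [147. 222.] [506.  86.] r 30.3 z 73.0
wrist tub 1670 [446. 261.] [517. 462.] r 31.9 z 65.0
wrist tub 1051 [162. 277.] [587. 102.] r 32.6 z 73.0
wrist tub 481 [ 99. 275.] [600.  -1.] r 29.8 z 73.0
```

View pics/sceneF.png

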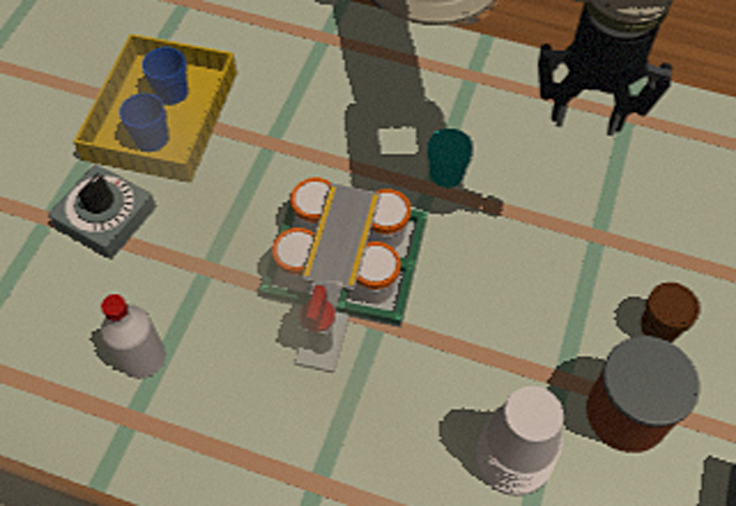

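View pics/sideF.png

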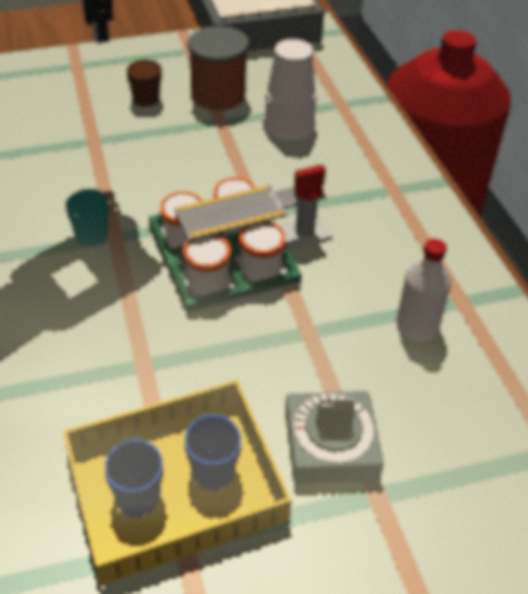

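```bash
python3 -c "
from h import *
s,M=rep();print(abs(s['dq']).max());print(ctrl.finish_job())"
```

```text
t 44.68 tcp [435.2 293.4 238.6] j [ 0.37  0.31  1.48 -0.    1.35 -1.32] F [-0.3  0.3  0.5] g 0.598
axes x [-0.117  0.993 -0.001] y [-0.001 -0.001 -1.   ] z [-0.993 -0.117  0.002]
0.017686864577639728
the job is handed in; nothing more can be done
None
```

I finished the job and handed it in at about 45 s of the 210 s allowed; the hand-in gave no verdict. I did it in this order:

1. Turned the red knob until the bar lay fully open.
2. Put both blue cups in the yellow basket.
3. Turned the tally knob back to its zero stop.
4. Stood all four white tubs in their own carrier pockets.
5. Turned the red knob back until the bar was shut.

**Last checks (camera images):**
- **Bar:** it lies within about 0.01 rad of the carrier's x direction, so it reads as shut.
- **Tally:** the pointer is on the red mark. The wrist camera puts it within about 0.01 rad of the box's zero direction; the scene and side cameras, which measure it less exactly, agree to about 0.03 rad.
- **Tubs:** all four show level rims at 71–74 mm, where 72 mm is expected, and each is within a few mm of its pocket centre.
- **Cups:** both stand upright in the basket.
- **Bystanders:** the bowl stack, bottle and canister look to be where they started, but I judged this from the pictures and did not measure it.
- **Arm:** it was clear of everything.

**What disagreed:** the scene and side cameras differ by 4–6 mm on positions; I averaged them and checked against the wrist camera. The tub in pocket 1 shifted about 4 mm inside its pocket after I placed it, and stayed upright.

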